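# Set a sample vial on the balance and close its draft shield

## Task

Stand the blue-capped vial upright in the middle of the balance's pan, setting it down gently, then slide the glass top door of the draft shield forward along its tracks until it is fully home against the rubber strip of the front frame, the strip pressed flat. Feel for where it stops: close it gently, never forcing or ramming it against the frame. Leave the other vials and things on the bench as they are.

Things in the scene. Friction and masses are not known exactly. Their poses are not given: they have to be found in the camera images.
- balance: Cream laboratory balance, 375 x 210 mm, fixed. Origin at bench level under the pan's centre; x to its rear, y left, z up. Open-topped glass weighing chamber round the origin: 192 mm wide between side tracks (tops 157 mm above the bench), front frame at x = -125 to -67 mm (top 157 mm), rear housing from x = 97 mm (top 150 mm). Control panel in front of the chamber, 74 mm high.
- pan_center (a point): Centre of the top face of the round steel pan (diameter 100 mm), 82 mm above the bench. The pan gives a little on a stiff spring (about 4 N per mm). The glass door passes 69 mm above the pan.
- pan: The same pan as a body; its origin is the balance's origin (bench level), axes as the balance's.
- lid: The glass top door, 194 x 184 x 4 mm, top face 155 mm above the bench. Slides along the balance's x in the tracks; closes towards -x, to the balance's front. Starts 140 to 165 mm open. A steady drag of about 3.5 N resists; it stays where left. Origin at bench level, 87 mm behind its front edge, axes as the balance's; about shut when its origin meets the balance's.
- handle (a point): Centre of the blue bar handle that stands on the glass door: 12 mm along x, 70 mm along y, 24 mm high, from 155 to 179 mm above the bench; 15 mm behind the door's front edge.
- front_frame: Aluminium front frame with pane, fixed; origin and axes those of the balance. On its top rail an adjustable holder carries the rubber strip the door shuts against. It is set differently each time: the door is fully home within 8 mm either side of x = 0, not told by the poses. The strip gives 4 mm, from 0.5 N to 2.5 N (flat, firm stop), beyond the door's drag; over 10 N on the frame is forcing.
- vial_center (a point): Centre, half-way up, of the vial to weigh: clear glass, blue cap, diameter 28 mm to 45 mm height (cap diameter 25 mm above), 62 mm tall, about 45 g, standing upright on the bench.
- vial_white_center (a point): Centre of a like vial with a white cap, not to be moved.
- vial_amber_center (a point): Centre of a like amber vial with a black cap, not to be moved.
- rack: Red tube rack with orange-capped tubes, 66 x 144 x 92 mm, not to be moved. Origin under its centre.
- tip_box: Blue pipette tip box, 85 x 122 x 73 mm, not to be moved. Origin under its centre.
- reagent: Glass reagent bottle with orange cap, diameter 60 mm, 130 mm tall, not to be moved. Origin under its centre.
- marker: Red marker pen lying on the bench, 125 mm long, diameter 14 mm, not to be moved.
- beaker: Small glass beaker, diameter 56 mm, 65 mm tall, not to be moved. Origin under its centre.

How it is judged:
By the outcome, as a careful person would: the job done as asked, in the order asked, and still so for the second after the job is handed in, with the robot touching nothing.
It also fails if it takes over 61 s, if anything falls off the work surface, if the arm or the gripper's body presses on something with over 40 N, if the wrist force passes 120 N, or if a joint passes its speed limit or range.

## Robot

A 6-joint arm with a two-finger parallel gripper is mounted at the origin on the work surface. World frame = base frame: x ahead of the robot, y to its left, z up, the work surface at z = 0. Lengths are in m, angles in rad, forces in N, time in s.
With the tool pointing down it reaches from about 0.35 to 0.975 m from the base axis. Payload 4.9 kg.
Tool frame: the origin (TCP) lies midway between the tips of the shut fingers; the grasp point (between the pads) lies 19 mm behind it (manip.pinch_z is the x of the grasp point in the tool frame, in m); x points along the fingers, y is the direction in which the jaws open and shut, and the axes are right-handed (so a half turn about x gives the same grasp; the last joint's range is limited). The gripper opens to 85 mm and grips with 20 to 120 N. Pads are 22 mm wide; open, the fingers measure 114 mm over their backs; the gripper's body (76 mm by 85 mm) begins 54 mm behind the grasp point. The pads swing forward as they close: fully open they stand 13 mm farther back than shut.
Start: joints at [-0.119, 0.053, 1.613, -0, 1.476, -0.119], TCP at [0.625, 0, 0.231] pointing down, gripper open.
Joint ranges: [-3.01, 3.01], [-1.01, 2.22], [0.06, 2.58], [-1.02, 4.17], [0.09, 2.62], [-3.14, 3.14]. Speed limits (rad/s): [2.57, 2.57, 3.14, 3.14, 3.14, 3.14].

## Interface

Orientations are given as a unit quaternion [w, x, y, z].
In Python, from plant import sensors, cams, workorder, manip gives the robot as it stands.
- The arm moves only by the tool drive_tool, never from a script. Its argument "series" is a list of rows, each an object of numbers: "x", "y", "z": the shift along the tool's x, y, z in units of 25 mm (1.0 is 25 mm); "ax", "ay", "az": the turn, a rotation vector about the tool's x, y, z in units of 5 degrees (1.0 is 5 degrees). A call has 1 to 5 rows; each row is the pose to reach, as a shift and turn from the pose commanded when the call began, along the tool's axes at that moment; what a row does not reach only later rows make up. A row lasts 1/12 s, in which the tool goes at most 41.7 mm and 7.16 degrees, less where a joint would pass 70% of its speed; a pose out of reach is approached as far as the arm can. A call with a gripper value outside its range is refused whole. "hand" is the opening, from 0 (shut) to 1 (fully open), set as the call begins (left out, the last holds). The fingers move at their own pace and stop on an object; the grip force is fixed at half the most. Time passes only in rows, so rows that repeat a pose let the fingers close. It gives the time, the measured TCP pose, the force and the opening at its end, in the units of the state.
- sensors.state(): the state, without advancing time (a new reading comes with each control period).
- cams.grab_frame(name): name is "scene" or "side" or "wrist"; returns a dict with "img" (420x560x3 uint8, blue, green, red), "camera_matrix" (3x3 intrinsics, pixels), "cam_to_world" (4x4, takes a point from camera to world coordinates). Camera axes: x right, y down, z forward; pixel columns grow to the right and rows downward; lengths in m; the calibration is good to about 2 mm. A picture is of the moment at which its call begins. There is no depth.
- workorder.job_done(): hands the job in, once; it reports no verdict.
The state is a dict: "time": time; "joint_pos": joint angles; "joint_vel": joint speeds; "joint_efforts": joint torques, N m; "tool_pos": TCP position; "tool_rot": TCP orientation; "contact_force": force on the tool from outside, world axes, zero at the start; "ft_torque": the same for the moment, N m; "gripper_width": opening from 0.0 (shut) to 1.0 (fully open).
Only numpy, scipy, OpenCV 4.12 (cv2) and the standard library are available. Lean on these libraries where they do the work, as an engineer would, in place of code of your own. Each camera call takes 0.05 s, during which the arm holds its last target.

## Working session

There is one attempt and no reset: what is moved stays moved. The work goes in short steps, Python scripts to look and compute and a tool call to move; the robot and the scene stay as the last step left them, time stands still between calls to the robot, and variables do not carry over. Pictures are saved under pics/ and viewed, and the job is handed in when it is done.

Besides the shell and the picture viewer there is one more tool, called after "Emit:" as a command line: name --argument value ..., lists and objects as JSON in quotes. drive_tool: Moves the arm, as the interface text tells. Its arguments: {"type":"object","properties":{"series":{"type":"array","items":{"type":"object","properties":{"x":{"type":"number"},"y":{"type":"number"},"z":{"type":"number"},"ax":{"type":"number"},"ay":{"type":"number"},"az":{"type":"number"}}}},"hand":{"type":"number"}},"required":["series"]}

```bash
mkdir -p pics; ls; python3 - <<'E'
from plant import sensors, cams, workorder, manip
import cv2,numpy as np
print(sensors.state()); print(manip.pinch_z)
for n in ["scene","side","wrist"]:
    f=cams.grab_frame(n); cv2.imwrite(f"pics/{n}0.png",f["img"]); np.savez(f"{n}0.npz",**f)
    print(n,f["camera_matrix"].round(1).tolist(),f["cam_to_world"].round(3).tolist())
E
```

```text
pics
{'time': 0.0, 'joint_pos': array([-1.18993186e-01,  5.33630576e-02,  1.61430535e+00,  6.75782555e-06,
        1.47599672e+00, -1.18985350e-01]), 'joint_vel': array([ 0.00012553,  0.00081307, -0.00036988,  0.0005073 , -0.00019115,
        0.0030488 ]), 'joint_efforts': array([ 2.70554956e-04, -3.93670499e+01, -3.70175600e+01, -1.62778279e-04,
        6.93513779e-03, -6.06393527e-06]), 'tool_pos': array([6.24373145e-01, 8.15138295e-05, 2.30052395e-01]), 'tool_rot': array([ 0.49942018,  0.49955077,  0.50057504, -0.50045293]), 'contact_force': array([-0.86540337, -0.5684182 ,  0.31588722]), 'ft_torque': array([0.04109643, 0.01246278, 0.01147477]), 'gripper_width': 1.00013206040895}
-0.0187
scene [[409.4, 0.0, 272.4], [0.0, 409.4, 215.9], [0.0, 0.0, 1.0]] [[-0.38, 0.699, -0.605, 1.23], [0.925, 0.298, -0.236, 0.26], [0.016, -0.649, -0.76, 0.985], [0.0, 0.0, 0.0, 1.0]]
side [[514.6, 0.0, 278.2], [0.0, 514.6, 207.6], [0.0, 0.0, 1.0]] [[-0.859, -0.337, 0.386, 0.022], [-0.513, 0.551, -0.658, 0.89], [0.009, -0.763, -0.646, 1.002], [0.0, 0.0, 0.0, 1.0]]
wrist [[327.7, 0.0, 279.3], [0.0, 327.7, 211.6], [0.0, 0.0, 1.0]] [[1.0, 0.0, -0.001, 0.626], [0.0, -0.951, -0.311, 0.08], [-0.001, 0.311, -0.951, 0.372], [0.0, 0.0, 0.0, 1.0]]
```

View pics/scene0.png

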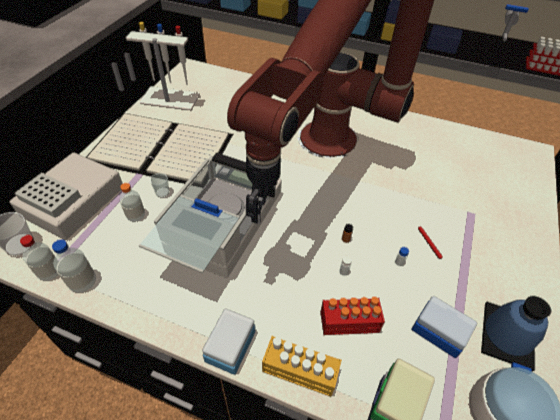

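View pics/side0.png

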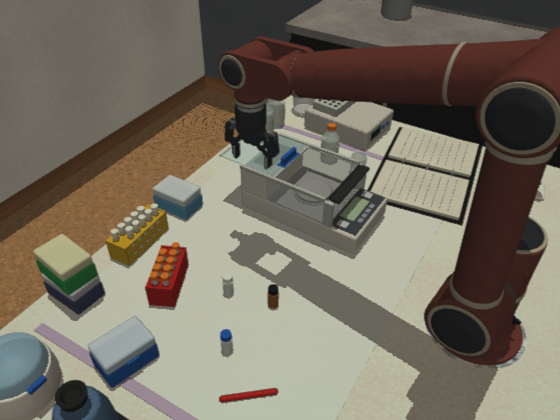

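View pics/wrist0.png

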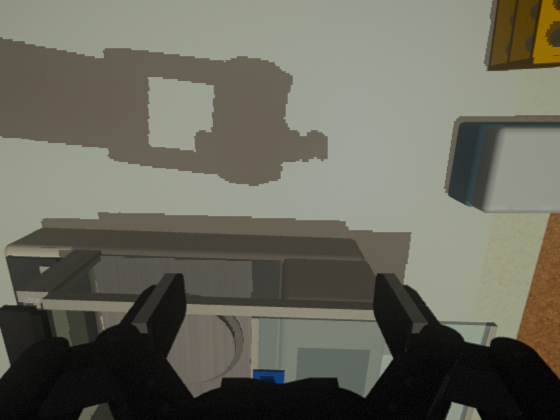

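The blue vial is at scene (403,256) and side (226,340). The blue handle is at scene (208,208) and side (289,157), and the balance's panel faces the robot. Next I'll zoom in and measure.

```bash
cat > h.py <<'E'
import numpy as np,cv2
def ray(f,u,v):
    K=f["camera_matrix"];T=f["cam_to_world"]
    d=T[:3,:3]@np.linalg.solve(K,[u,v,1.]);return T[:3,3],d
def onz(f,u,v,z):
    o,d=ray(f,u,v);return o+d*(z-o[2])/d[2]
def tri(f1,p1,f2,p2):
    o1,d1=ray(f1,*p1);o2,d2=ray(f2,*p2)
    s=np.linalg.lstsq(np.c_[d1,-d2],o2-o1,rcond=None)[0]
    a=o1+d1*s[0];b=o2+d2*s[1];return (a+b)/2,np.linalg.norm(a-b)
def proj(f,P):
    T=np.linalg.inv(f["cam_to_world"]);q=f["camera_matrix"]@(T[:3,:3]@np.asarray(P,float)+T[:3,3]);return q[:2]/q[2]
def blue(img):
    h=cv2.cvtColor(img,cv2.COLOR_BGR2HSV)
    m=cv2.inRange(h,(105,150,60),(130,255,255))
    n,l,s,c=cv2.connectedComponentsWithStats(m)
    return m,l,[(i,s[i].tolist(),c[i].round(2).tolist()) for i in range(1,n) if s[i][4]>15]
E
python3 - <<'E'
from h import *
F={n:dict(np.load(n+"0.npz")) for n in ["scene","side","wrist"]}
for n in F:
    print(n); [print(b) for b in blue(F[n]["img"])[2]]
a=F["scene"]["img"][140:290,120:300];cv2.imwrite("pics/zs.png",cv2.resize(a,None,fx=4,fy=4,interpolation=cv2.INTER_CUBIC)[:600,:800])
a=F["side"]["img"][110:260,210:400];cv2.imwrite("pics/zd.png",cv2.resize(a,None,fx=4,fy=4,interpolation=cv2.INTER_CUBIC)[:600,:800])
E
```

```text
scene
(1, [506, 5, 22, 7, 90], [516.59, 8.11])
(2, [157, 24, 5, 8, 32], [159.38, 26.97])
(3, [192, 199, 30, 17, 252], [206.3, 207.13])
(4, [53, 240, 13, 13, 132], [59.23, 245.95])
(5, [400, 248, 8, 8, 55], [403.56, 251.33])
(6, [412, 321, 50, 36, 469], [436.02, 339.53])
(7, [512, 362, 20, 9, 65], [520.37, 365.95])
side
(3, [278, 148, 21, 19, 174], [288.02, 157.2])
(4, [221, 330, 10, 12, 94], [225.43, 335.11])
(5, [91, 344, 67, 43, 726], [129.02, 366.3])
(6, [27, 376, 19, 18, 128], [36.45, 384.24])
wrist
(1, [254, 371, 30, 13, 278], [269.95, 375.45])
```

View pics/zs.png

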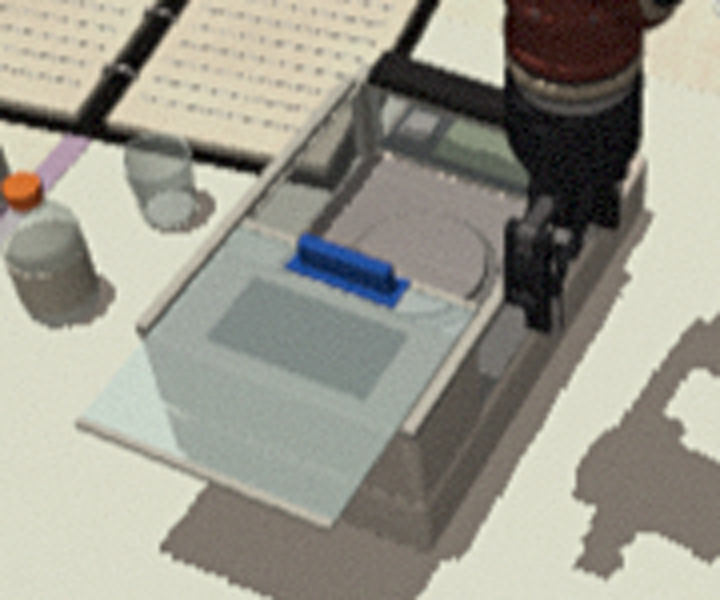

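View pics/zd.png

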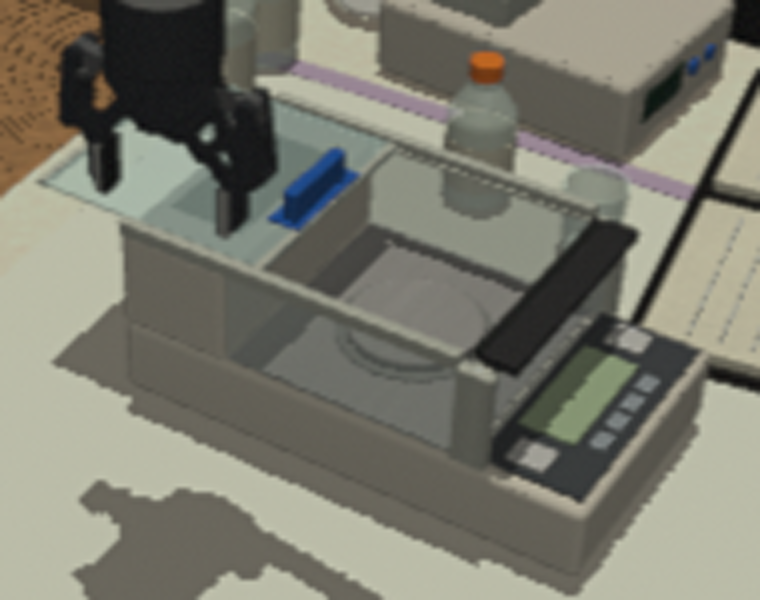

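```bash
python3 - <<'E'
from h import *
F={n:dict(np.load(n+"0.npz")) for n in ["scene","side","wrist"]}
S,D=F["scene"],F["side"]
zs=lambda u,v:(120+u/4-.375,140+v/4-.375)
zd=lambda u,v:(210+u/4-.375,110+v/4-.375)
print("cap",tri(S,(403.56,251.33),D,(225.43,335.11)))
print("handle",tri(S,(206.3,207.13),D,(288.02,157.2)))
L={}
for k,p in dict(rl=(80,425),rr=(332,525),fl=(245,228),fr=(472,305)).items():
    L[k]=onz(S,*zs(*p),.155);print(k,L[k].round(4))
def yaw(v):return np.degrees(np.arctan2(v[1],v[0]))
for k,p,z in [("ltrack_rear_end",(142,330),.157),("ltrack_front",(365,75),.157),("rtrack_rear",(410,430),.157)]:
    print(k,onz(S,*zs(*p),z).round(4))
print("side cor")
for k,p,z in [("rl?",(40,182),.155),("tracklt rear",(122,222),.157),("track front",(490,378),.157),("far track rear",(275,95),.157),("far track front",(610,215),.157),("bar near",(480,358),.157),("bar far",(600,225),.157)]:
    print(k,onz(D,*zd(*p),z).round(4))
for a,b in [("rl","rr"),("fl","fr"),("rl","fl"),("rr","fr")]:
    print(a,b,np.linalg.norm(L[a]-L[b]).round(4),yaw(L[a]-L[b]).round(2))
E
```

```text
cap (array([0.46491551, 0.35921802, 0.0543334 ]), np.float64(0.0009056392775438186))
handle (array([ 0.6146394 , -0.17074695,  0.16158436]), np.float64(0.0013148175289077635))
rl [ 0.7899 -0.2643  0.155 ]
rr [ 0.7938 -0.0846  0.155 ]
fl [ 0.6034 -0.2565  0.155 ]
fr [ 0.6052 -0.0822  0.155 ]
ltrack_rear_end [ 0.7105 -0.27    0.157 ]
ltrack_front [ 0.4324 -0.2535  0.157 ]
rtrack_rear [ 0.7143 -0.0727  0.157 ]
side cor
rl? [ 0.793  -0.0855  0.155 ]
tracklt rear [ 0.7132 -0.0731  0.157 ]
track front [ 0.4161 -0.0543  0.157 ]
far track rear [ 0.707  -0.2727  0.157 ]
far track front [ 0.4236 -0.2611  0.157 ]
bar near [ 0.4307 -0.0692  0.157 ]
bar far [ 0.4247 -0.2462  0.157 ]
rl rr 0.1798 -91.23
fl fr 0.1743 -90.57
rl fl 0.1866 -2.4
rr fr 0.1886 -0.72
```

Balance yaw comes out at about -2.5°. The vial cap is at (0.465, 0.359, 0.054), which fits a 62 mm vial. I'll now turn the tool 90° and move over the vial to view it from the wrist camera.

Emit:
drive_tool --series '[{"y": -0.4,"z": -1.0,"ax": -1.2},{"y": -0.8,"z": -2.0,"ax": -2.4},{"y": -1.3,"z": -3.0,"ax": -3.6},{"y": -1.7,"z": -4.0,"ax": -4.8},{"y": -2.1,"z": -5.0,"ax": -6.0}]'

```text
schema error: expected keys x, y, z, ax, ay, az
```

```bash
cat >> h.py <<'E'
from scipy.spatial.transform import Rotation as Ro
def go(s,X,yaw=None):
    """units in tool axes to reach world X (tcp), with desired yaw (deg) of tool y, tool down"""
    R=Ro.from_quat(s["tool_rot"],scalar_first=True).as_matrix()
    d=R.T@(np.asarray(X)-s["tool_pos"])/.025
    out=[d.round(3)]
    if yaw is not None:
        c,n=np.cos(np.radians(yaw)),np.sin(np.radians(yaw))
        G=np.c_[[0,0,-1],[c,n,0],[n,-c,0]]
        out.append((np.degrees(Ro.from_matrix(R.T@G).as_rotvec())/5).round(2))
    return out
E
python3 - <<'E'
from h import *
from plant import sensors
s=sensors.state();print(s["time"],s["tool_pos"],s["contact_force"],s["joint_pos"].round(2))
print(go(s,[.465,.357,.23],87.5))
E
```

```text
0.15 [6.24496793e-01 8.12623136e-05 2.30328522e-01] [0.25830859 0.72900382 0.15284471] [-0.12  0.05  1.61  0.    1.48 -0.12]
[array([  0.027,  -6.379, -14.277]), array([-1.75e+01, -2.00e-02,  1.00e-02])]
```

Emit:
drive_tool --series '[{"x": 0,"y": -0.4,"z": -1.0,"ax": -1.2,"ay": 0,"az": 0},{"x": 0,"y": -0.8,"z": -2.0,"ax": -2.4,"ay": 0,"az": 0},{"x": 0,"y": -1.3,"z": -3.0,"ax": -3.6,"ay": 0,"az": 0},{"x": 0,"y": -1.7,"z": -4.0,"ax": -4.8,"ay": 0,"az": 0},{"x": 0,"y": -2.1,"z": -5.0,"ax": -6.0,"ay": 0,"az": 0}]'

```text
time: 0.57
tool_pos: [0.5716, 0.126, 0.2308]
tool_rot: [0.613, 0.352, 0.613, -0.352]
contact_force: [0.9, 0.8, -1.0]
gripper_width: 1.0
```

```bash
python3 - <<'E'
from h import *
from plant import sensors
s=sensors.state();print(s["time"],s["tool_pos"],s["contact_force"],s["joint_pos"].round(2))
print(go(s,[.465,.30,.25],87.5))
E
```

```text
0.5667 [0.57160206 0.12599031 0.2308461 ] [ 0.91633819  0.78866645 -1.01050271] [ 0.09 -0.04  1.71  0.    1.48 -0.44]
[array([-0.763, -0.173, -8.161]), array([-1.144e+01, -1.000e-02,  0.000e+00])]
```

Emit:
drive_tool --series '[{"x": 0,"y": 0,"z": -1.0,"ax": -1.2,"ay": 0,"az": 0},{"x": 0,"y": 0,"z": -2.1,"ax": -2.4,"ay": 0,"az": 0},{"x": 0,"y": 0,"z": -3.2,"ax": -3.6,"ay": 0,"az": 0},{"x": 0,"y": 0,"z": -4.3,"ax": -4.8,"ay": 0,"az": 0},{"x": 0,"y": 0,"z": -5.4,"ax": -6.0,"ay": 0,"az": 0}]'

```text
time: 0.98
tool_pos: [0.504, 0.2429, 0.2309]
tool_rot: [0.683, 0.181, 0.684, -0.181]
contact_force: [0.8, 0.3, -0.4]
gripper_width: 1.0
```

```bash
python3 - <<'E'
from h import *
from plant import sensors
s=sensors.state();print(s["time"],s["tool_pos"],s["contact_force"],s["joint_pos"].round(2))
print(go(s,[.465,.357,.21],87.5))
E
```

```text
0.9833 [0.50395139 0.24288652 0.23092054] [ 0.77304147  0.29919873 -0.37757312] [ 0.32 -0.1   1.77  0.    1.48 -0.74]
[array([ 0.837,  3.193, -3.615]), array([-5.44, -0.01,  0.  ])]
```

Emit:
drive_tool --series '[{"x": 0.2,"y": 0.6,"z": -0.8,"ax": -1.1,"ay": 0,"az": 0},{"x": 0.4,"y": 1.3,"z": -1.5,"ax": -2.2,"ay": 0,"az": 0},{"x": 0.6,"y": 2.0,"z": -2.3,"ax": -3.3,"ay": 0,"az": 0},{"x": 0.8,"y": 2.7,"z": -3.0,"ax": -4.4,"ay": 0,"az": 0},{"x": 0.8,"y": 3.2,"z": -3.5,"ax": -5.4,"ay": 0,"az": 0}]'

```text
time: 1.4
tool_pos: [0.4676, 0.3563, 0.2095]
tool_rot: [0.706, 0.016, 0.708, -0.017]
contact_force: [0.0, -0.1, -1.6]
gripper_width: 1.0
```

```bash
python3 - <<'E'
from h import *
from plant import sensors,cams
for n in ["wrist","scene","side"]:
    f=cams.grab_frame(n); np.savez(n+"1.npz",**f); cv2.imwrite(f"pics/{n}1.png",f["img"])
    print(n,blue(f["img"])[2])
s=sensors.state();print(s["time"],s["tool_pos"],s["contact_force"])
S=dict(np.load("scene1.npz"))
a=S["img"][140:290,120:300];cv2.imwrite("pics/zs1.png",cv2.resize(a,None,fx=4,fy=4,interpolation=cv2.INTER_CUBIC))
E
```

```text
wrist [(1, [350, 292, 23, 60, 183], [361.09, 321.84]), (2, [425, 302, 16, 6, 58], [432.55, 304.76])]
scene [(1, [506, 5, 22, 7, 91], [516.52, 8.12]), (2, [157, 24, 5, 8, 32], [159.38, 26.97]), (3, [192, 199, 30, 18, 250], [206.34, 207.21]), (4, [53, 240, 13, 13, 134], [59.23, 245.96]), (5, [399, 248, 9, 8, 52], [403.5, 251.44]), (6, [412, 321, 50, 36, 469], [435.99, 339.56]), (7, [512, 362, 20, 9, 66], [520.45, 365.95])]
side [(1, [258, 92, 9, 8, 62], [262.24, 95.42]), (2, [221, 330, 10, 11, 83], [225.41, 335.33]), (3, [91, 344, 67, 43, 726], [129.0, 366.28]), (4, [27, 376, 19, 18, 129], [36.49, 384.23])]
1.55 [0.46850581 0.35561352 0.21068568] [-0.51654451 -0.26984416  0.56321256]
```

View pics/wrist1.png

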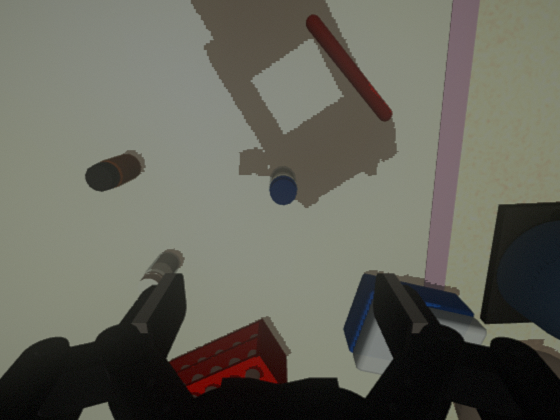

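View pics/zs1.png

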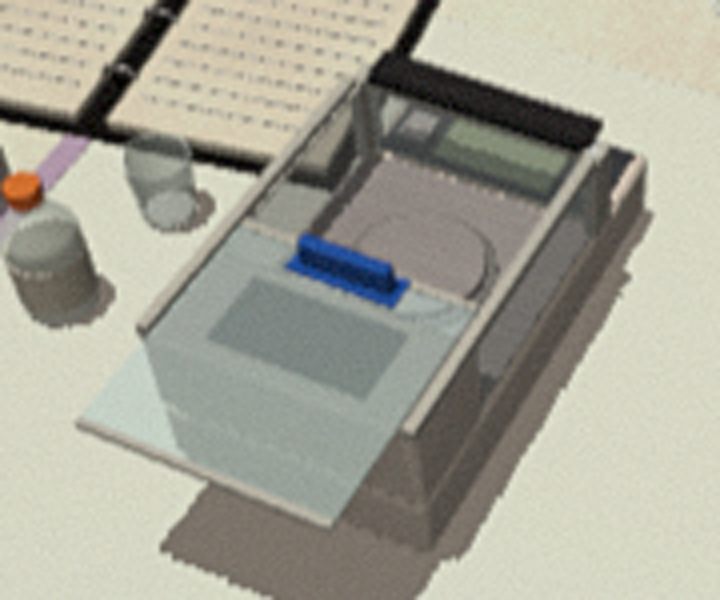

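```bash
python3 - <<'E'
from h import *
W,S,D,D0=[dict(np.load(n)) for n in ("wrist1.npz","scene1.npz","side1.npz","side0.npz")]
h=cv2.cvtColor(W["img"],cv2.COLOR_BGR2HSV)
m=cv2.inRange(h,(100,90,40),(130,255,255));m[:150]=0;m[230:]=0;m[:,:250]=0;m[:,320:]=0
ys,xs=np.nonzero(m);print(len(xs),xs.min(),xs.max(),ys.min(),ys.max())
c=((xs.min()+xs.max())/2,(ys.min()+ys.max())/2)
print("cap wrist z.055",onz(W,*c,.055),"z.062",onz(W,*c,.062))
print("tri scene",tri(W,c,S,(403.5,251.44)),tri(W,c,D,(225.4,335.3)))
def axis(P):print("  axis yaw",np.degrees(np.arctan2(P[1],P[0])).round(2))
zs=lambda u,v:(120+u/4-.375,140+v/4-.375)
for a,b in [((138,330),(365,70)),((410,432),(600,150))]:
    A=onz(S,*zs(*a),.157);B=onz(S,*zs(*b),.157);print(A.round(4),B.round(4));axis(A-B)
# balance candidate overlays
for x0,yaw in [((.541),-2.5)]:
    pass
print("pan right/left/top/bot z.082")
for p in [(357,255),(494,265),(424,211),(424,318)]:print(onz(S,*zs(*p),.082).round(4))
zd=lambda u,v:(210+u/4-.375,110+v/4-.375)
for p in [(340,325),(492,322),(430,262),(410,382)]:print("D",onz(D0,*zd(*p),.082).round(4))
a=D["img"][110:260,210:400];cv2.imwrite("pics/zd1.png",cv2.resize(a,None,fx=4,fy=4,interpolation=cv2.INTER_CUBIC))
E
```

```text
515 270 295 176 203
cap wrist z.055 [0.4644051  0.36009732 0.055     ] z.062 [0.46263358 0.36011219 0.062     ]
tri scene (array([0.4648157 , 0.35985666, 0.05327732]), np.float64(0.0004765881920492031)) (array([0.46404925, 0.36003947, 0.05575322]), np.float64(0.0003417749478548115))
[ 0.7115 -0.2724  0.157 ] [ 0.4274 -0.2562  0.157 ]
  axis yaw -3.26
[ 0.7157 -0.072   0.157 ] [ 0.4371 -0.0598  0.157 ]
  axis yaw -2.51
pan right/left/top/bot z.082
[ 0.5396 -0.2118  0.082 ]
[ 0.5087 -0.1141  0.082 ]
[ 0.4795 -0.1864  0.082 ]
[ 0.5749 -0.1387  0.082 ]
D [ 0.5698 -0.1354  0.082 ]
D [ 0.4779 -0.1958  0.082 ]
D [ 0.5497 -0.2367  0.082 ]
D [ 0.4968 -0.1052  0.082 ]
```

View pics/zd1.png

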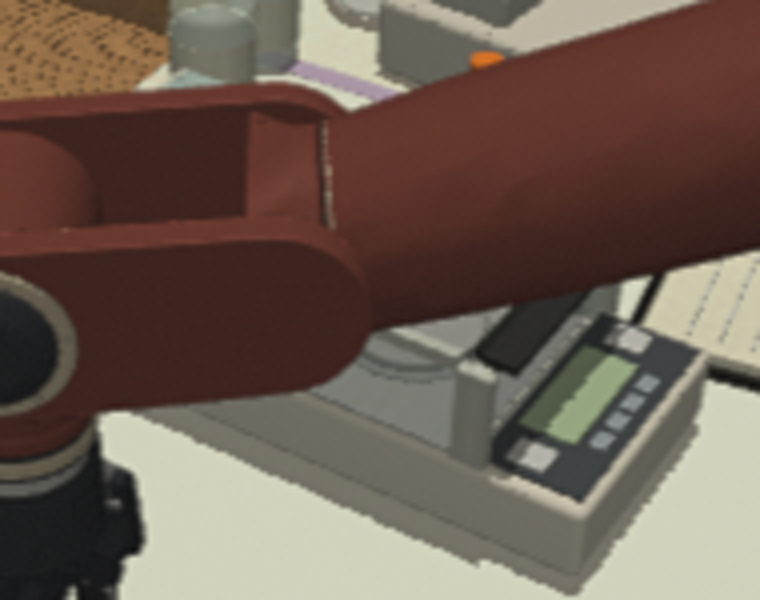

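```bash
python3 - <<'E'
from h import *
from plant import sensors
W=dict(np.load("wrist1.npz"))
for n,p,z in [("box",(362,275),.06),("box",(347,325),.073),("box",(380,278),.073),("white",(163,265),.05),("amber",(100,178),.055),("rackcorner",(265,320),.09)]:print(n,onz(W,*p,z).round(3))
s=sensors.state()
print(go(s,[.4645,.360,.014],87.5),go(s,[.4645,.360,.07],87.5))
E
```

```text
box [0.555 0.436 0.06 ]
box [0.603 0.419 0.073]
box [0.551 0.45  0.073]
white [0.539 0.234 0.05 ]
amber [0.446 0.192 0.055]
rackcorner [0.581 0.338 0.09 ]
[array([ 7.867,  0.174, -0.162]), array([-0.09, -0.01,  0.01])] [array([ 5.627,  0.172, -0.164]), array([-0.09, -0.01,  0.01])]
```

Neighbouring objects all clear the fingers, so I'll descend.

Emit:
drive_tool --series '[{"x": 1.2,"y": 0.17,"z": -0.16,"ax": 0,"ay": 0,"az": 0},{"x": 2.6,"y": 0.17,"z": -0.16,"ax": 0,"ay": 0,"az": 0},{"x": 4.0,"y": 0.17,"z": -0.16,"ax": 0,"ay": 0,"az": 0},{"x": 5.0,"y": 0.17,"z": -0.16,"ax": 0,"ay": 0,"az": 0},{"x": 5.6,"y": 0.17,"z": -0.16,"ax": 0,"ay": 0,"az": 0}]'

```text
time: 1.97
tool_pos: [0.4637, 0.357, 0.0672]
tool_rot: [0.705, 0.018, 0.709, -0.021]
contact_force: [0.9, 0.1, -0.2]
gripper_width: 1.0
```

```bash
python3 - <<'E'
from h import *
from plant import sensors,cams
f=cams.grab_frame("wrist"); cv2.imwrite("pics/w2.png",f["img"])
s=sensors.state();print(s["time"],s["tool_pos"],s["contact_force"])
h=cv2.cvtColor(f["img"],cv2.COLOR_BGR2HSV)
m=cv2.inRange(h,(100,90,40),(130,255,255))
n,l,st,c=cv2.connectedComponentsWithStats(m);print([(a.tolist(),onz(f,a[0]+a[2]/2,a[1]+a[3]/2,.055).round(4)) for a in st[1:] if a[4]>60])
print(go(s,[.4645,.360,.014],87.5))
E
```

```text
2.0167 [0.46254274 0.35620977 0.06497755] [-1.56787368 -2.09116926 -1.15684411]
[([261, 238, 48, 53, 1944], array([0.465 , 0.3606, 0.055 ])), ([446, 410, 35, 10, 213], array([0.5741, 0.4659, 0.055 ]))]
[array([2.038, 0.167, 0.085]), array([-0.13, -0.09,  0.06])]
```

View pics/w2.png

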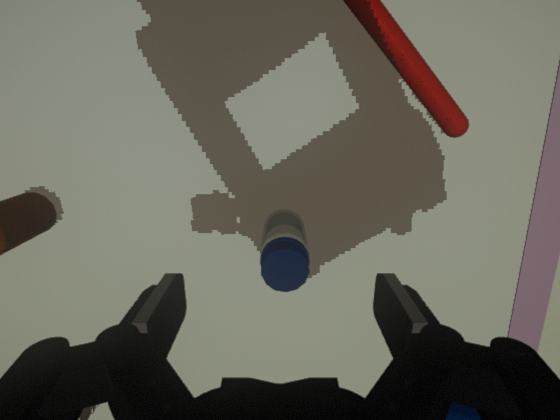

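The cap at (285,264) confirms the vial at (0.465, 0.360), centred between the jaws.

Emit:
drive_tool --series '[{"x": 0.7,"y": 0.17,"z": 0.1,"ax": 0,"ay": 0,"az": 0},{"x": 1.3,"y": 0.17,"z": 0.1,"ax": 0,"ay": 0,"az": 0},{"x": 1.8,"y": 0.17,"z": 0.1,"ax": 0,"ay": 0,"az": 0},{"x": 2.0,"y": 0.17,"z": 0.1,"ax": 0,"ay": 0,"az": 0},{"x": 2.0,"y": 0.17,"z": 0.1,"ax": 0,"ay": 0,"az": 0}]'

```text
time: 2.43
tool_pos: [0.4676, 0.3625, 0.0202]
tool_rot: [0.706, 0.018, 0.708, -0.019]
contact_force: [0.4, -0.2, -0.6]
gripper_width: 0.999
```

Emit:
drive_tool --series '[{"x": 0,"y": 0,"z": 0,"ax": 0,"ay": 0,"az": 0},{"x": 0,"y": 0,"z": 0,"ax": 0,"ay": 0,"az": 0},{"x": 0,"y": 0,"z": 0,"ax": 0,"ay": 0,"az": 0},{"x": 0,"y": 0,"z": 0,"ax": 0,"ay": 0,"az": 0},{"x": 0,"y": 0,"z": 0,"ax": 0,"ay": 0,"az": 0}]' --hand 0.2

```text
time: 2.85
tool_pos: [0.4686, 0.3638, 0.0223]
tool_rot: [0.707, 0.019, 0.706, -0.018]
contact_force: [-4.0, -3.4, 9.3]
gripper_width: 0.304
```

Emit:
drive_tool --series '[{"x": 0,"y": 0,"z": 0,"ax": 0,"ay": 0,"az": 0},{"x": 0,"y": 0,"z": 0,"ax": 0,"ay": 0,"az": 0},{"x": 0,"y": 0,"z": 0,"ax": 0,"ay": 0,"az": 0}]' --hand 0.1

```text
time: 3.1
tool_pos: [0.4689, 0.364, 0.0224]
tool_rot: [0.707, 0.019, 0.706, -0.018]
contact_force: [-0.5, 0.5, 5.9]
gripper_width: 0.306
```

```bash
python3 - <<'E'
from h import *
from plant import sensors,cams
f=cams.grab_frame("side"); a=f["img"][250:400,140:340];cv2.imwrite("pics/d3.png",cv2.resize(a,None,fx=4,fy=4))
f=cams.grab_frame("wrist"); cv2.imwrite("pics/w3.png",f["img"])
for i in range(3):
    s=sensors.state();print(s["time"],s["tool_pos"],s["contact_force"],s["gripper_width"])
E
```

```text
3.2 [0.46890547 0.36395194 0.02236144] [ 0.33496495 -0.07222208  4.85870537] 0.31043499843371863
3.2 [0.46890547 0.36395194 0.02236144] [ 0.33496495 -0.07222208  4.85870537] 0.31043499843371863
3.2 [0.46890547 0.36395194 0.02236144] [ 0.33496495 -0.07222208  4.85870537] 0.31043499843371863
```

View pics/d3.png

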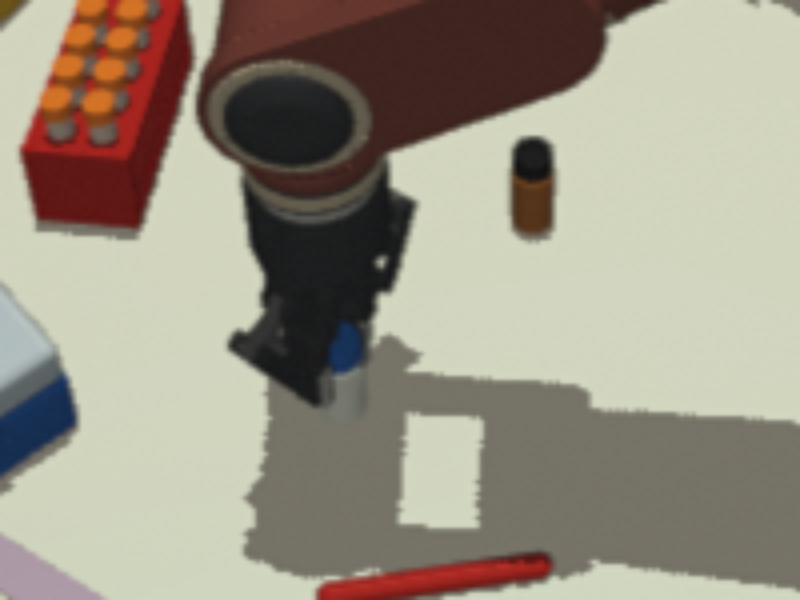

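View pics/w3.png

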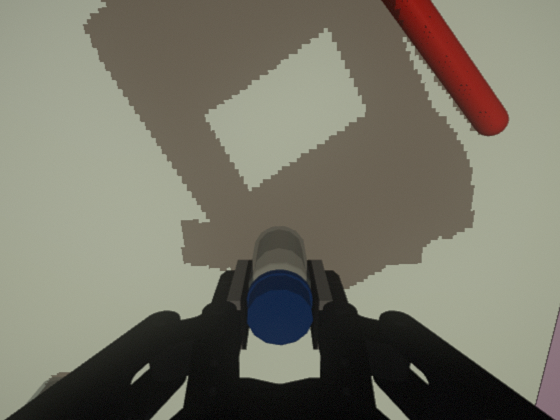

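The grasp is slightly high, about 41 mm up the vial, and 4 mm off its axis. I'll open, recentre lower and grip again.

Emit:
drive_tool --series '[{"x": 0,"y": 0,"z": 0,"ax": 0,"ay": 0,"az": 0},{"x": 0,"y": 0,"z": 0,"ax": 0,"ay": 0,"az": 0},{"x": 0,"y": 0,"z": 0,"ax": 0,"ay": 0,"az": 0},{"x": 0,"y": 0,"z": 0,"ax": 0,"ay": 0,"az": 0},{"x": 0,"y": 0,"z": 0,"ax": 0,"ay": 0,"az": 0}]' --hand 0.6

```text
time: 3.62
tool_pos: [0.4678, 0.3633, 0.0208]
tool_rot: [0.707, 0.018, 0.707, -0.019]
contact_force: [0.4, -0.9, 0.7]
gripper_width: 0.603
```

```bash
python3 - <<'E'
from h import *
from plant import sensors,cams
f=cams.grab_frame("wrist");cv2.imwrite("pics/w4.png",f["img"])
h=cv2.cvtColor(f["img"],cv2.COLOR_BGR2HSV)
m=cv2.inRange(h,(100,90,40),(130,255,255))
n,l,st,c=cv2.connectedComponentsWithStats(m);print([(a.tolist(),onz(f,a[0]+a[2]/2,a[1]+a[3]/2,.055).round(4)) for a in st[1:] if a[4]>60])
s=sensors.state();print(s["time"],s["tool_pos"],s["contact_force"],s["gripper_width"])
print(go(s,[.4645,.360,.012],87.5))
E
```

```text
[([249, 274, 65, 76, 4044], array([0.4653, 0.365 , 0.055 ]))]
3.6667 [0.46788801 0.36336908 0.02092555] [-0.32269457  0.064622    0.51034008] 0.6002971714520577
[array([ 0.357, -0.142, -0.128]), array([-0.1 , -0.01,  0.  ])]
```

Emit:
drive_tool --series '[{"x": 0.15,"y": 0.05,"z": -0.05,"ax": 0,"ay": 0,"az": 0},{"x": 0.3,"y": 0.05,"z": -0.1,"ax": 0,"ay": 0,"az": 0},{"x": 0.3,"y": 0.05,"z": -0.1,"ax": 0,"ay": 0,"az": 0},{"x": 0.3,"y": 0.05,"z": -0.1,"ax": 0,"ay": 0,"az": 0}]'

```text
time: 4.0
tool_pos: [0.4651, 0.3647, 0.0131]
tool_rot: [0.706, 0.018, 0.707, -0.019]
contact_force: [-0.3, -0.3, 0.1]
gripper_width: 0.601
```

Emit:
drive_tool --series '[{"x": 0,"y": 0,"z": 0,"ax": 0,"ay": 0,"az": 0},{"x": 0,"y": 0,"z": 0,"ax": 0,"ay": 0,"az": 0},{"x": 0,"y": 0,"z": 0,"ax": 0,"ay": 0,"az": 0},{"x": 0,"y": 0,"z": 0,"ax": 0,"ay": 0,"az": 0},{"x": 0,"y": 0,"z": 0,"ax": 0,"ay": 0,"az": 0}]' --hand 0.1

```text
time: 4.42
tool_pos: [0.466, 0.365, 0.0141]
tool_rot: [0.707, 0.019, 0.707, -0.018]
contact_force: [-0.4, -0.1, 1.2]
gripper_width: 0.31
```

```bash
python3 - <<'E'
from h import *
from plant import sensors,cams
f=cams.grab_frame("wrist");cv2.imwrite("pics/w5.png",f["img"])
s=sensors.state();print(s["time"],s["tool_pos"],s["contact_force"],s["gripper_width"])
E
```

```text
4.4667 [0.46600656 0.36502442 0.01410849] [0.49953134 0.01080023 1.76522241] 0.30875570330991403
```

View pics/w5.png

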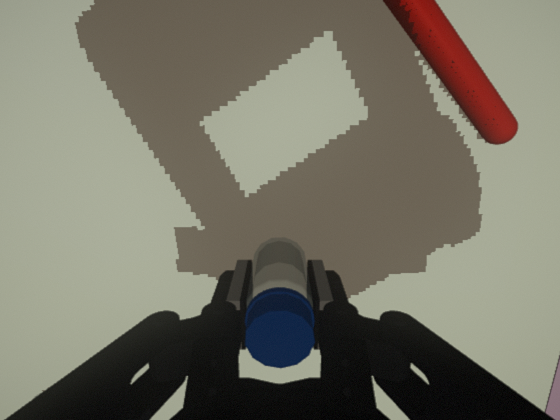

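Now lift.

Emit:
drive_tool --series '[{"x": -0.5,"y": 0,"z": 0,"ax": 0,"ay": 0,"az": 0},{"x": -1.5,"y": 0,"z": 0,"ax": 0,"ay": 0,"az": 0},{"x": -2.8,"y": 0,"z": 0,"ax": 0,"ay": 0,"az": 0},{"x": -4.2,"y": 0,"z": 0,"ax": 0,"ay": 0,"az": 0},{"x": -5.6,"y": 0,"z": 0,"ax": 0,"ay": 0,"az": 0}]'

```text
time: 4.88
tool_pos: [0.4651, 0.3645, 0.1555]
tool_rot: [0.707, 0.018, 0.707, -0.019]
contact_force: [1.0, 0.3, -0.1]
gripper_width: 0.312
```

Emit:
drive_tool --series '[{"x": -1.3,"y": -0.5,"z": 0,"ax": 0,"ay": 0,"az": 0},{"x": -2.3,"y": -1.5,"z": 0.1,"ax": 0,"ay": 0,"az": 0},{"x": -3.0,"y": -2.8,"z": 0.2,"ax": 0,"ay": 0,"az": 0},{"x": -3.4,"y": -4.2,"z": 0.3,"ax": 0,"ay": 0,"az": 0},{"x": -3.5,"y": -5.6,"z": 0.4,"ax": 0,"ay": 0,"az": 0}]'

```text
time: 5.3
tool_pos: [0.4691, 0.2238, 0.2454]
tool_rot: [0.709, 0.019, 0.705, -0.017]
contact_force: [0.6, 0.8, -0.3]
gripper_width: 0.307
```

```bash
python3 - <<'E'
from h import *
from plant import sensors,cams
f=cams.grab_frame("wrist");cv2.imwrite("pics/w6.png",f["img"])
s=sensors.state();print(s["time"],s["tool_pos"],s["contact_force"],s["gripper_width"])
print(go(s,[.525,-.164,.24],87.5))
E
```

```text
5.35 [0.46935346 0.21861684 0.24459433] [ 3.34441    -1.05066628 -0.44172246] 0.3064124549809496
[array([  0.25 , -15.157,   3.072]), array([-0.14,  0.05,  0.04])]
```

View pics/w6.png

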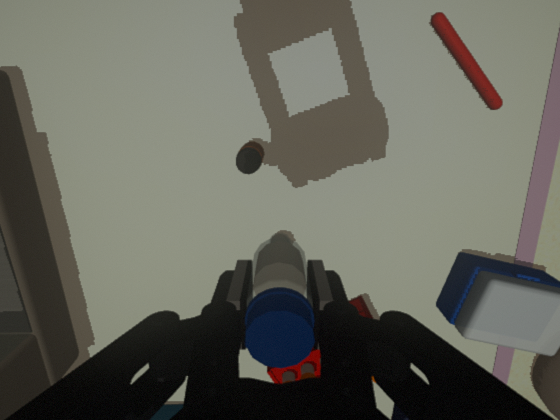

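The vial is held upright. Carrying it over to the balance.

Emit:
drive_tool --series '[{"x": 0,"y": -1.3,"z": 0.2,"ax": 0,"ay": 0,"az": 0},{"x": 0,"y": -2.7,"z": 0.4,"ax": 0,"ay": 0,"az": 0},{"x": 0,"y": -4.1,"z": 0.6,"ax": 0,"ay": 0,"az": 0},{"x": 0,"y": -5.5,"z": 0.8,"ax": 0,"ay": 0,"az": 0},{"x": 0,"y": -6.9,"z": 1.0,"ax": 0,"ay": 0,"az": 0}]'

```text
time: 5.77
tool_pos: [0.4838, 0.0495, 0.2419]
tool_rot: [0.707, 0.018, 0.707, -0.018]
contact_force: [0.4, -0.8, 0.1]
gripper_width: 0.307
```

Emit:
drive_tool --series '[{"x": 0,"y": -1.3,"z": 0.2,"ax": 0,"ay": 0,"az": 0},{"x": 0,"y": -2.6,"z": 0.4,"ax": 0,"ay": 0,"az": 0},{"x": 0,"y": -3.8,"z": 0.6,"ax": 0,"ay": 0,"az": 0},{"x": 0,"y": -4.8,"z": 0.7,"ax": 0,"ay": 0,"az": 0},{"x": 0,"y": -5.4,"z": 0.8,"ax": 0,"ay": 0,"az": 0}]'

```text
time: 6.18
tool_pos: [0.4968, -0.0873, 0.2418]
tool_rot: [0.707, 0.019, 0.707, -0.02]
contact_force: [-0.0, 0.6, -0.5]
gripper_width: 0.309
```

```bash
python3 - <<'E'
from h import *
from plant import sensors,cams
f=cams.grab_frame("wrist");cv2.imwrite("pics/w7.png",f["img"]);np.savez("w7.npz",**f)
s=sensors.state();print(s["time"],s["tool_pos"],s["contact_force"],s["gripper_width"])
print(go(s,[.525,-.164,.23],87.5))
E
```

```text
6.2333 [ 0.49705371 -0.08870153  0.2418199 ] [-1.14640786 -1.24769767  0.03436941] 0.3110333184932886
[array([ 0.48 , -2.943,  1.285]), array([-0.14,  0.  ,  0.03])]
```

View pics/w7.png

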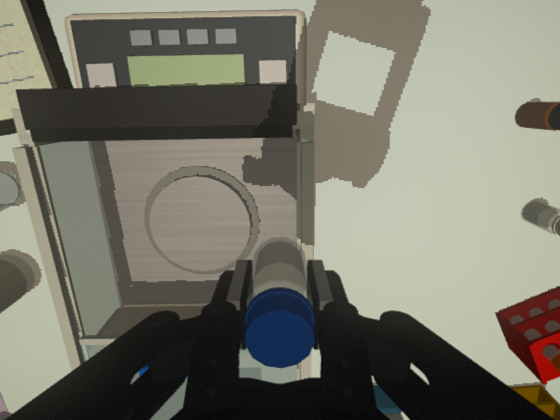

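```bash
python3 - <<'E'
from h import *
f=dict(np.load("w7.npz"));print(f["cam_to_world"][:3,3])
a=f["img"][150:290,130:275];cv2.imwrite("pics/z7.png",cv2.resize(a,None,fx=4,fy=4,interpolation=cv2.INTER_CUBIC))
for c in [(.526,-.164)]:
    for t in range(0,360,45):
        p=[c[0]+.05*np.cos(np.radians(t)),c[1]+.05*np.sin(np.radians(t)),.082];q=proj(f,p);print(t,q.round(1),((q-[130,150])*4+1.5).round())
E
```

```text
[ 0.41818711 -0.08221783  0.38396182]
0 [208.4 269.5] [315. 479.]
45 [241.3 254.9] [447. 421.]
90 [253.  221.4] [493. 287.]
135 [234.6 187.1] [420. 150.]
180 [195.4 173.9] [263.  97.]
225 [160.5 191.1] [123. 166.]
270 [151.7 226.6] [ 88. 308.]
315 [172.1 258.3] [170. 435.]
```

View pics/z7.png

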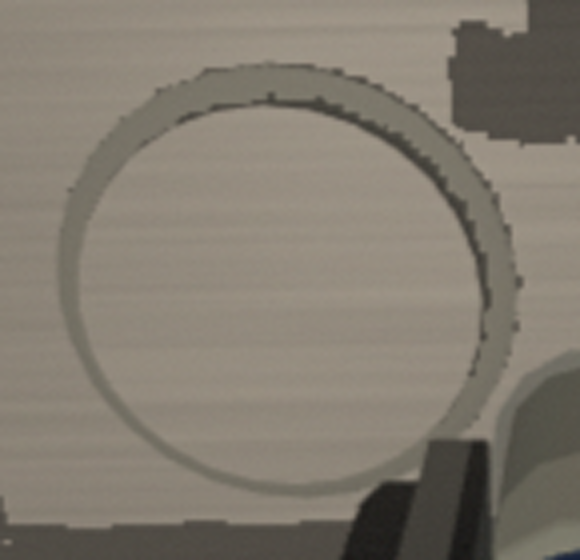

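The pan is clearly visible. Its inner rim spans zoom x 78–487 and y 100–490, so the centre is about (0.5275, -0.1655), within 2 mm of my earlier estimate.

Emit:
drive_tool --series '[{"x": 0.1,"y": -0.8,"z": 0.4,"ax": 0,"ay": 0,"az": 0},{"x": 0.2,"y": -1.7,"z": 0.8,"ax": 0,"ay": 0,"az": 0},{"x": 0.4,"y": -2.5,"z": 1.2,"ax": 0,"ay": 0,"az": 0},{"x": 0.5,"y": -3.0,"z": 1.4,"ax": 0,"ay": 0,"az": 0},{"x": 0.5,"y": -3.0,"z": 1.4,"ax": 0,"ay": 0,"az": 0}]'

```text
time: 6.65
tool_pos: [0.5282, -0.1629, 0.2281]
tool_rot: [0.706, 0.019, 0.707, -0.019]
contact_force: [-0.6, 0.0, -0.7]
gripper_width: 0.311
```

```bash
python3 - <<'E'
from h import *
from plant import sensors,cams
f=cams.grab_frame("wrist");cv2.imwrite("pics/w8.png",f["img"]);np.savez("w8.npz",**f)
s=sensors.state();print(s["time"],s["tool_pos"],s["contact_force"],s["gripper_width"])
print(go(s,[.5275,-.1655,.106],87.5))
for t in (0,90,180,270):
        p=[.5275+.05*np.cos(np.radians(t)),-.1655+.05*np.sin(np.radians(t)),.082];print(t,proj(f,p).round(1))
E
```

```text
6.7 [ 0.52795887 -0.16170101  0.22844985] [0.06053267 0.42714781 0.42472036] 0.30912293187101353
[array([ 4.898e+00, -1.580e-01, -3.000e-03]), array([-0.11, -0.02, -0.01])]
0 [278.5 245. ]
90 [330.5 191.7]
180 [272.2 138.7]
270 [220.8 197.5]
```

View pics/w8.png

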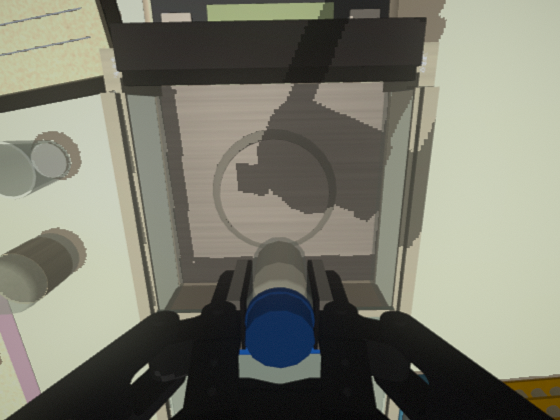

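The predicted pan rim matches the picture. Descending.

Emit:
drive_tool --series '[{"x": 0.6,"y": -0.15,"z": 0,"ax": 0,"ay": 0,"az": 0},{"x": 1.6,"y": -0.15,"z": 0,"ax": 0,"ay": 0,"az": 0},{"x": 2.6,"y": -0.15,"z": 0,"ax": 0,"ay": 0,"az": 0},{"x": 3.4,"y": -0.15,"z": 0,"ax": 0,"ay": 0,"az": 0},{"x": 4.0,"y": -0.15,"z": 0,"ax": 0,"ay": 0,"az": 0}]'

```text
time: 7.12
tool_pos: [0.5269, -0.1634, 0.127]
tool_rot: [0.706, 0.019, 0.708, -0.018]
contact_force: [-0.7, -0.4, -0.7]
gripper_width: 0.307
```

Emit:
drive_tool --series '[{"x": 0.3,"y": 0,"z": 0,"ax": 0,"ay": 0,"az": 0},{"x": 0.5,"y": 0,"z": 0,"ax": 0,"ay": 0,"az": 0},{"x": 0.7,"y": 0,"z": 0,"ax": 0,"ay": 0,"az": 0},{"x": 0.7,"y": 0,"z": 0,"ax": 0,"ay": 0,"az": 0},{"x": 0.7,"y": 0,"z": 0,"ax": 0,"ay": 0,"az": 0}]'

```text
time: 7.53
tool_pos: [0.5286, -0.1654, 0.1123]
tool_rot: [0.707, 0.018, 0.706, -0.019]
contact_force: [0.4, -0.3, -0.3]
gripper_width: 0.312
```

```bash
python3 - <<'E'
from h import *
from plant import sensors,cams
f=cams.grab_frame("wrist");cv2.imwrite("pics/w9.png",f["img"])
f=cams.grab_frame("side");a=f["img"][110:260,210:400];cv2.imwrite("pics/d9.png",cv2.resize(a,None,fx=4,fy=4,interpolation=cv2.INTER_CUBIC))
s=sensors.state();print(s["time"],s["tool_pos"],s["contact_force"],s["gripper_width"])
print(go(s,[.5275,-.1655,.096],87.5))
E
```

```text
7.6333 [ 0.52873013 -0.16558441  0.11250803] [-0.11886914  0.13964363 -0.67365945] 0.30738730767305145
[array([ 0.66 ,  0.001, -0.05 ]), array([-0.1 ,  0.02,  0.01])]
```

View pics/d9.png

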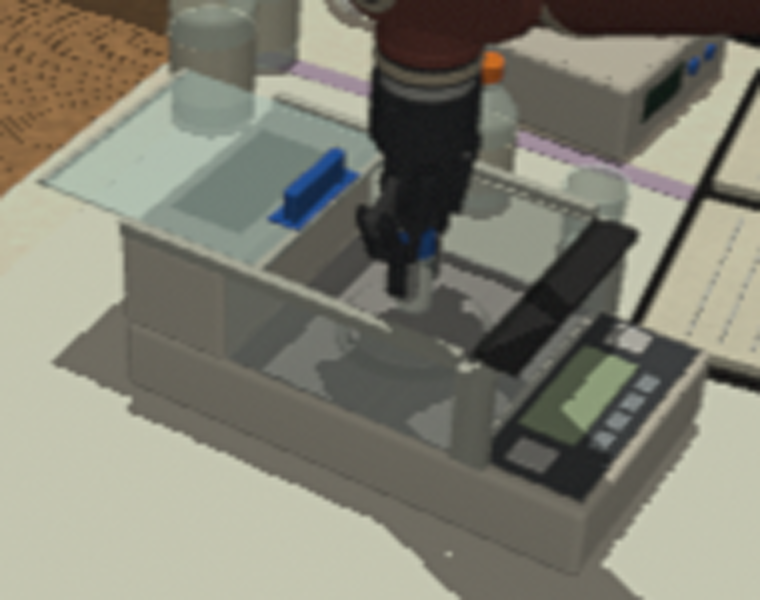

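Emit:
drive_tool --series '[{"x": 0.12,"y": 0,"z": 0,"ax": 0,"ay": 0,"az": 0},{"x": 0.24,"y": 0,"z": 0,"ax": 0,"ay": 0,"az": 0},{"x": 0.36,"y": 0,"z": 0,"ax": 0,"ay": 0,"az": 0},{"x": 0.45,"y": 0,"z": 0,"ax": 0,"ay": 0,"az": 0},{"x": 0.45,"y": 0,"z": 0,"ax": 0,"ay": 0,"az": 0}]'

```text
time: 8.05
tool_pos: [0.5275, -0.1651, 0.0991]
tool_rot: [0.706, 0.019, 0.707, -0.018]
contact_force: [-0.3, -0.1, -0.8]
gripper_width: 0.309
```

Emit:
drive_tool --series '[{"x": 0.03,"y": 0,"z": 0,"ax": 0,"ay": 0,"az": 0},{"x": 0.06,"y": 0,"z": 0,"ax": 0,"ay": 0,"az": 0},{"x": 0.09,"y": 0,"z": 0,"ax": 0,"ay": 0,"az": 0},{"x": 0.12,"y": 0,"z": 0,"ax": 0,"ay": 0,"az": 0},{"x": 0.12,"y": 0,"z": 0,"ax": 0,"ay": 0,"az": 0}]'

```text
time: 8.47
tool_pos: [0.528, -0.1653, 0.0969]
tool_rot: [0.707, 0.019, 0.707, -0.018]
contact_force: [0.9, 0.2, -0.8]
gripper_width: 0.307
```

Emit:
drive_tool --series '[{"x": 0.02,"y": 0,"z": 0,"ax": 0,"ay": 0,"az": 0},{"x": 0.04,"y": 0,"z": 0,"ax": 0,"ay": 0,"az": 0},{"x": 0.04,"y": 0,"z": 0,"ax": 0,"ay": 0,"az": 0}]'

```text
time: 8.72
tool_pos: [0.5281, -0.1654, 0.0961]
tool_rot: [0.707, 0.018, 0.707, -0.019]
contact_force: [0.3, -0.2, -0.1]
gripper_width: 0.309
```

Emit:
drive_tool --series '[{"x": 0.02,"y": 0,"z": 0,"ax": 0,"ay": 0,"az": 0},{"x": 0.03,"y": 0,"z": 0,"ax": 0,"ay": 0,"az": 0},{"x": 0.03,"y": 0,"z": 0,"ax": 0,"ay": 0,"az": 0}]'

```text
time: 8.97
tool_pos: [0.5282, -0.1654, 0.0956]
tool_rot: [0.707, 0.018, 0.707, -0.019]
contact_force: [-0.0, -0.6, 2.2]
gripper_width: 0.308
```

Contact is felt at 2.2 N, at the height I expected. Releasing.

Emit:
drive_tool --series '[{"x": 0,"y": 0,"z": 0,"ax": 0,"ay": 0,"az": 0},{"x": 0,"y": 0,"z": 0,"ax": 0,"ay": 0,"az": 0},{"x": 0,"y": 0,"z": 0,"ax": 0,"ay": 0,"az": 0}]' --hand 0.4

```text
time: 9.22
tool_pos: [0.528, -0.1654, 0.0952]
tool_rot: [0.707, 0.019, 0.707, -0.019]
contact_force: [-0.4, 0.6, 0.1]
gripper_width: 0.401
```

Emit:
drive_tool --series '[{"x": 0,"y": 0,"z": 0,"ax": 0,"ay": 0,"az": 0},{"x": 0,"y": 0,"z": 0,"ax": 0,"ay": 0,"az": 0},{"x": 0,"y": 0,"z": 0,"ax": 0,"ay": 0,"az": 0},{"x": 0,"y": 0,"z": 0,"ax": 0,"ay": 0,"az": 0}]' --hand 0.65

```text
time: 9.55
tool_pos: [0.528, -0.1653, 0.0953]
tool_rot: [0.707, 0.018, 0.707, -0.018]
contact_force: [-0.1, -0.1, -1.8]
gripper_width: 0.648
```

```bash
python3 - <<'E'
from h import *
from plant import sensors,cams
f=cams.grab_frame("wrist");cv2.imwrite("pics/w10.png",f["img"])
h=cv2.cvtColor(f["img"],cv2.COLOR_BGR2HSV)
m=cv2.inRange(h,(100,90,40),(130,255,255))
n,l,st,c=cv2.connectedComponentsWithStats(m);print([(a.tolist(),onz(f,a[0]+a[2]/2,a[1]+a[3]/2,.137).round(4)) for a in st[1:] if a[4]>200])
s=sensors.state();print(s["time"],s["tool_pos"],s["contact_force"],s["gripper_width"])
E
```

```text
[([245, 289, 69, 81, 4638], array([ 0.5277, -0.1645,  0.137 ]))]
9.6 [ 0.5280244  -0.16534419  0.0952482 ] [-0.10551045 -0.09558162  0.36174993] 0.6518882255224663
```

View pics/w10.png

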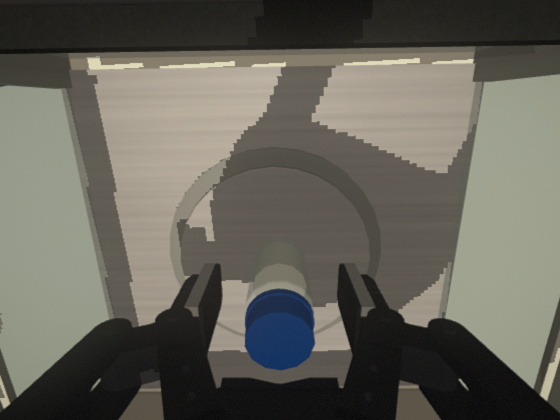

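The vial stands free between the pads. Its cap is at (280,330) in the image, which is (0.528, -0.1645). Lifting straight up.

Emit:
drive_tool --series '[{"x": -0.4,"y": 0,"z": 0,"ax": 0,"ay": 0,"az": 0},{"x": -1.2,"y": 0,"z": 0,"ax": 0,"ay": 0,"az": 0},{"x": -2.3,"y": 0,"z": 0,"ax": 0,"ay": 0,"az": 0},{"x": -3.5,"y": 0,"z": 0,"ax": 0,"ay": 0,"az": 0},{"x": -4.7,"y": 0,"z": 0,"ax": 0,"ay": 0,"az": 0}]'

```text
time: 10.02
tool_pos: [0.5278, -0.1652, 0.2145]
tool_rot: [0.707, 0.019, 0.707, -0.018]
contact_force: [1.3, 0.2, -0.3]
gripper_width: 0.643
```

Emit:
drive_tool --series '[{"x": -0.9,"y": 0,"z": 0,"ax": 0,"ay": 0,"az": 0},{"x": -1.3,"y": 0,"z": 0,"ax": 0,"ay": 0,"az": 0},{"x": -1.3,"y": 0,"z": 0,"ax": 0,"ay": 0,"az": 0},{"x": -1.3,"y": 0,"z": 0,"ax": 0,"ay": 0,"az": 0}]' --hand 0.0

```text
time: 10.35
tool_pos: [0.528, -0.1653, 0.2451]
tool_rot: [0.707, 0.018, 0.707, -0.019]
contact_force: [-1.0, -0.0, -0.3]
gripper_width: 0.082
```

```bash
python3 - <<'E'
from h import *
from plant import sensors,cams
f=cams.grab_frame("wrist");cv2.imwrite("pics/w11.png",f["img"]);np.savez("w11.npz",**f)
f=cams.grab_frame("side");np.savez("d11.npz",**f);a=f["img"][110:260,210:400];cv2.imwrite("pics/d11.png",cv2.resize(a,None,fx=4,fy=4,interpolation=cv2.INTER_CUBIC))
print(blue(f["img"])[2])
s=sensors.state();print(s["time"],s["tool_pos"],s["contact_force"],s["gripper_width"])
E
```

```text
[(1, [258, 92, 9, 8, 62], [262.24, 95.42]), (4, [278, 148, 21, 19, 174], [288.02, 157.2]), (5, [311, 171, 7, 8, 47], [313.87, 174.55]), (6, [91, 344, 67, 43, 727], [128.97, 366.29]), (7, [27, 376, 19, 18, 129], [36.49, 384.23])]
10.45 [ 0.5270739  -0.16489396  0.24290751] [-0.25379941 -0.14461971 -0.08772073] -0.0008455976663799642
```

View pics/w11.png

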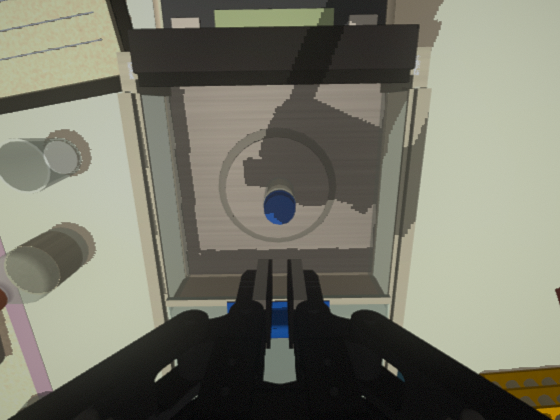

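View pics/d11.png

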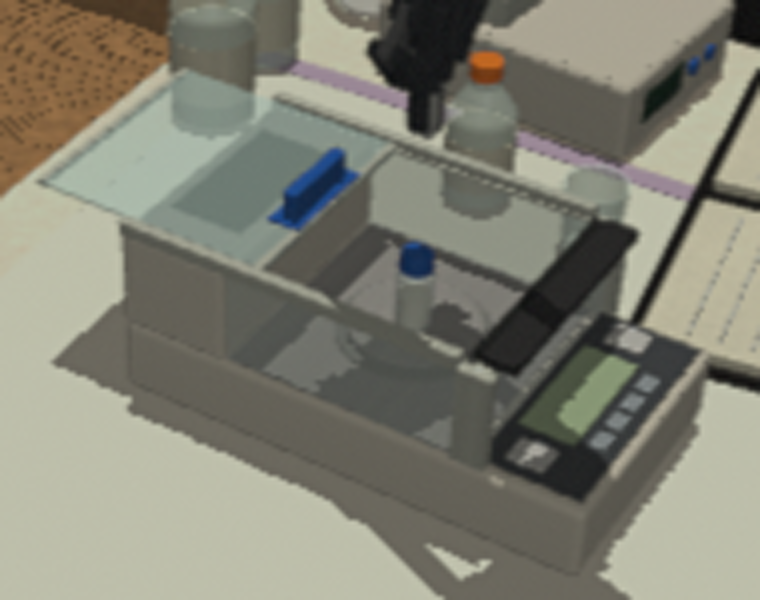

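The vial stands upright at pan centre and the fingers are shut. Next I'll locate the handle and go behind it.

```bash
python3 - <<'E'
from h import *
from plant import sensors
W=dict(np.load("w11.npz"));
for p in [(170,301),(390,301),(228,301),(330,301),(252,301),(304,301)]:print(p,onz(W,*p,.155).round(4))
S=dict(np.load("scene1.npz"))
zs=lambda u,v:(120+u/4-.375,140+v/4-.375)
print("bar top corners z.179");
for p in [(303,237),(392,268),(406,285),(300,246),(396,277)]:print(p,onz(S,*zs(*p),.179).round(4))
s=sensors.state();print(go(s,[.672,-.172,.21],87.3))
E
python3 - <<'E'
import sys;sys.path.insert(0,'.')
from h import *
S=dict(np.load("scene1.npz"));a=S["img"][190:225,180:235];cv2.imwrite("pics/hz.png",cv2.resize(a,None,fx=12,fy=12,interpolation=cv2.INTER_CUBIC))
E
```

```text
(170, 301) [ 0.598  -0.2579  0.155 ]
(390, 301) [ 0.6074 -0.0778  0.155 ]
(228, 301) [ 0.6005 -0.2104  0.155 ]
(330, 301) [ 0.6048 -0.1269  0.155 ]
(252, 301) [ 0.6015 -0.1908  0.155 ]
(304, 301) [ 0.6037 -0.1482  0.155 ]
bar top corners z.179
(303, 237) [ 0.6135 -0.2018  0.179 ]
(392, 268) [ 0.6149 -0.1345  0.179 ]
(406, 285) [ 0.6246 -0.1193  0.179 ]
(300, 246) [ 0.6214 -0.1997  0.179 ]
(396, 277) [ 0.6209 -0.1284  0.179 ]
[array([1.296, 0.018, 5.809]), array([-0.06, -0.04, -0.02])]
```

View pics/hz.png

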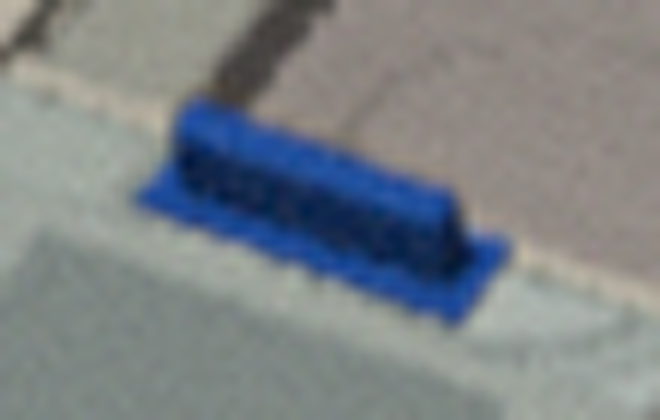

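Emit:
drive_tool --series '[{"x": 0,"y": 0,"z": 1.2,"ax": 0,"ay": 0,"az": 0},{"x": 0,"y": 0,"z": 2.5,"ax": 0,"ay": 0,"az": 0},{"x": 0,"y": 0,"z": 3.8,"ax": 0,"ay": 0,"az": 0},{"x": 0,"y": 0.1,"z": 5.0,"ax": 0,"ay": 0,"az": 0},{"x": 0,"y": 0.1,"z": 5.8,"ax": 0,"ay": 0,"az": 0}]'

```text
time: 10.87
tool_pos: [0.674, -0.1698, 0.2417]
tool_rot: [0.705, 0.019, 0.708, -0.018]
contact_force: [-0.7, 0.3, 1.3]
gripper_width: -0.006
```

Emit:
drive_tool --series '[{"x": 0.7,"y": 0,"z": 0,"ax": 0,"ay": 0,"az": 0},{"x": 1.4,"y": 0,"z": 0,"ax": 0,"ay": 0,"az": 0},{"x": 2.0,"y": 0,"z": 0,"ax": 0,"ay": 0,"az": 0},{"x": 2.0,"y": 0,"z": 0,"ax": 0,"ay": 0,"az": 0},{"x": 2.0,"y": 0,"z": 0,"ax": 0,"ay": 0,"az": 0}]'

```text
time: 11.28
tool_pos: [0.6715, -0.17, 0.1922]
tool_rot: [0.705, 0.019, 0.709, -0.018]
contact_force: [1.2, 0.1, -0.2]
gripper_width: 0.001
```

```bash
python3 - <<'E'
from h import *
from plant import sensors,cams
f=cams.grab_frame("side");a=f["img"][80:230,180:380];cv2.imwrite("pics/d12.png",cv2.resize(a,None,fx=4,fy=4,interpolation=cv2.INTER_CUBIC))
s=sensors.state();print(s["time"],s["tool_pos"],s["contact_force"],s["gripper_width"])
print(go(s,[.650,-.169,.166],87.2))
E
```

```text
11.3333 [ 0.67240376 -0.17030881  0.19436463] [0.8796091  0.55691093 0.80457237] -0.0016479465390884767
[array([ 1.136,  0.005, -0.896]), array([-0.04, -0.02, -0.01])]
```

View pics/d12.png

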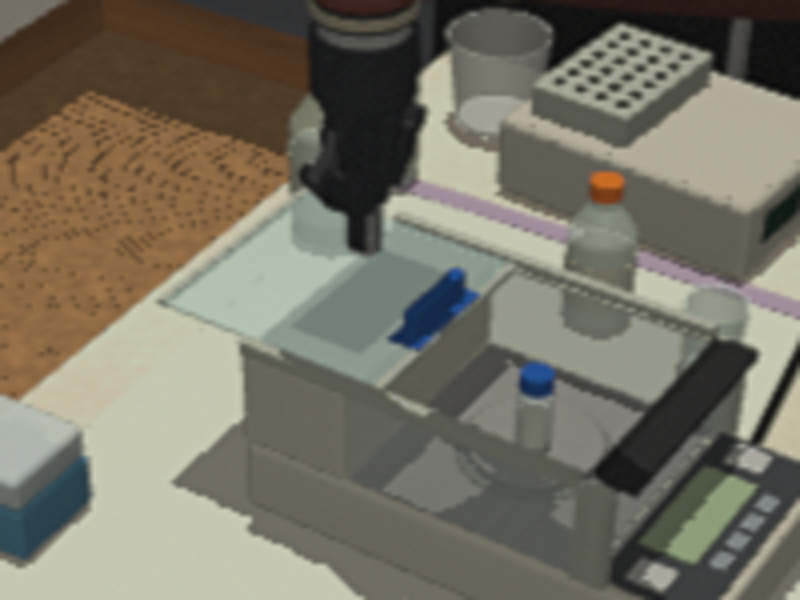

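The tool is behind the handle, over the glass. I'll lower it to about 0.167 and close in.

Emit:
drive_tool --series '[{"x": 0.3,"y": 0.0,"z": 0,"ax": 0,"ay": 0,"az": 0},{"x": 0.7,"y": 0.0,"z": 0,"ax": 0,"ay": 0,"az": 0},{"x": 1.0,"y": 0.0,"z": 0,"ax": 0,"ay": 0,"az": 0},{"x": 1.05,"y": 0.0,"z": -0.2,"ax": 0,"ay": 0,"az": 0},{"x": 1.05,"y": 0.0,"z": -0.4,"ax": 0,"ay": 0,"az": 0}]'

```text
time: 11.75
tool_pos: [0.662, -0.1696, 0.1676]
tool_rot: [0.706, 0.019, 0.708, -0.018]
contact_force: [0.2, -0.4, -0.7]
gripper_width: -0.002
```

Emit:
drive_tool --series '[{"x": 0,"y": 0,"z": -0.15,"ax": 0,"ay": 0,"az": 0},{"x": 0,"y": 0,"z": -0.3,"ax": 0,"ay": 0,"az": 0},{"x": 0,"y": 0,"z": -0.45,"ax": 0,"ay": 0,"az": 0},{"x": 0,"y": 0,"z": -0.5,"ax": 0,"ay": 0,"az": 0},{"x": 0,"y": 0,"z": -0.5,"ax": 0,"ay": 0,"az": 0}]'

```text
time: 12.17
tool_pos: [0.6503, -0.1693, 0.1696]
tool_rot: [0.707, 0.018, 0.707, -0.019]
contact_force: [-0.3, -0.2, 0.1]
gripper_width: -0.003
```

Emit:
drive_tool --series '[{"x": 0.05,"y": 0,"z": -0.1,"ax": 0,"ay": 0,"az": 0},{"x": 0.1,"y": 0,"z": -0.2,"ax": 0,"ay": 0,"az": 0},{"x": 0.1,"y": 0,"z": -0.3,"ax": 0,"ay": 0,"az": 0},{"x": 0.1,"y": 0,"z": -0.4,"ax": 0,"ay": 0,"az": 0},{"x": 0.1,"y": 0,"z": -0.5,"ax": 0,"ay": 0,"az": 0}]'

```text
time: 12.58
tool_pos: [0.6377, -0.1686, 0.1664]
tool_rot: [0.707, 0.019, 0.707, -0.018]
contact_force: [-0.5, 0.2, 0.0]
gripper_width: 0.0
```

Emit:
drive_tool --series '[{"x": 0,"y": 0,"z": -0.1,"ax": 0,"ay": 0,"az": 0},{"x": 0,"y": 0,"z": -0.2,"ax": 0,"ay": 0,"az": 0},{"x": 0,"y": 0,"z": -0.3,"ax": 0,"ay": 0,"az": 0},{"x": 0,"y": 0,"z": -0.4,"ax": 0,"ay": 0,"az": 0},{"x": 0,"y": 0,"z": -0.5,"ax": 0,"ay": 0,"az": 0}]'

```text
time: 13.0
tool_pos: [0.626, -0.168, 0.1667]
tool_rot: [0.708, 0.018, 0.706, -0.019]
contact_force: [3.7, -1.0, -2.0]
gripper_width: 0.001
```

Contact at 3.7 N, which is the drag. Pushing on at a moderate, even speed.

Emit:
drive_tool --series '[{"x": 0,"y": 0,"z": -0.15,"ax": 0,"ay": 0,"az": 0},{"x": 0,"y": 0,"z": -0.3,"ax": 0,"ay": 0,"az": 0},{"x": 0,"y": 0,"z": -0.5,"ax": 0,"ay": 0,"az": 0},{"x": 0,"y": 0,"z": -0.7,"ax": 0,"ay": 0,"az": 0},{"x": 0,"y": 0,"z": -0.9,"ax": 0,"ay": 0,"az": 0}]'

```text
time: 13.42
tool_pos: [0.6026, -0.1671, 0.1667]
tool_rot: [0.707, 0.018, 0.707, -0.019]
contact_force: [3.8, -2.5, -2.3]
gripper_width: -0.003
```

Emit:
drive_tool --series '[{"x": 0,"y": 0,"z": -0.2,"ax": 0,"ay": 0,"az": 0},{"x": 0,"y": 0,"z": -0.4,"ax": 0,"ay": 0,"az": 0},{"x": 0,"y": 0,"z": -0.6,"ax": 0,"ay": 0,"az": 0},{"x": 0,"y": 0,"z": -0.8,"ax": 0,"ay": 0,"az": 0},{"x": 0,"y": 0,"z": -1.0,"ax": 0,"ay": 0,"az": 0}]'

```text
time: 13.83
tool_pos: [0.5777, -0.1657, 0.1668]
tool_rot: [0.707, 0.018, 0.707, -0.019]
contact_force: [4.4, -2.9, -0.9]
gripper_width: -0.0
```

```bash
python3 - <<'E'
from h import *
from plant import sensors,cams
f=cams.grab_frame("side");a=f["img"][80:230,210:400];cv2.imwrite("pics/d13.png",cv2.resize(a,None,fx=4,fy=4,interpolation=cv2.INTER_CUBIC))
s=sensors.state();print(s["time"],s["tool_pos"],s["contact_force"],s["gripper_width"])
E
```

```text
13.8833 [ 0.57693385 -0.16539498  0.16676757] [ 0.16302642 -0.77156701  1.29771626] -0.0023310009579722885
```

View pics/d13.png

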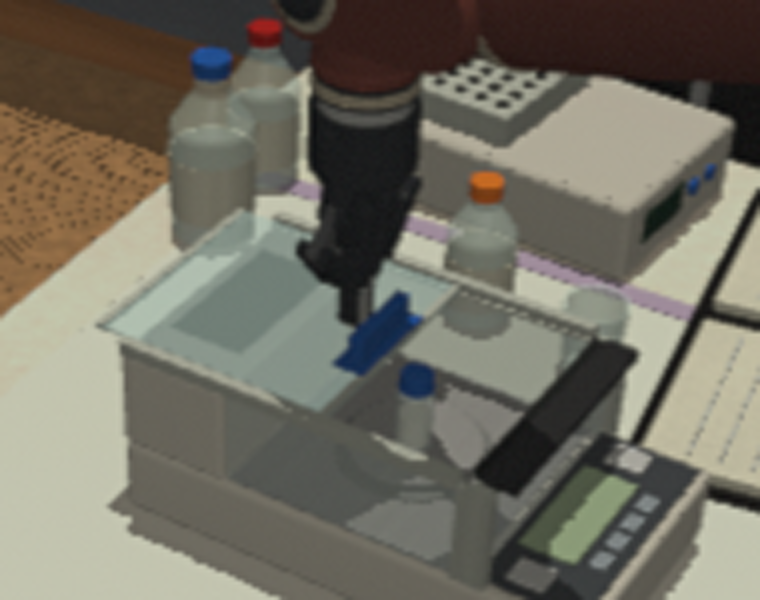

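The door is sliding cleanly with the fingers behind the handle.

Emit:
drive_tool --series '[{"x": 0,"y": 0,"z": -0.2,"ax": 0,"ay": 0,"az": 0},{"x": 0,"y": 0,"z": -0.4,"ax": 0,"ay": 0,"az": 0},{"x": 0,"y": 0,"z": -0.6,"ax": 0,"ay": 0,"az": 0},{"x": 0,"y": 0,"z": -0.8,"ax": 0,"ay": 0,"az": 0},{"x": 0,"y": 0,"z": -1.0,"ax": 0,"ay": 0,"az": 0}]'

```text
time: 14.3
tool_pos: [0.5528, -0.1643, 0.1668]
tool_rot: [0.707, 0.018, 0.707, -0.019]
contact_force: [3.3, -3.5, 0.6]
gripper_width: 0.002
```

Emit:
drive_tool --series '[{"x": 0,"y": 0,"z": -0.2,"ax": 0,"ay": 0,"az": 0},{"x": 0,"y": 0,"z": -0.4,"ax": 0,"ay": 0,"az": 0},{"x": 0,"y": 0,"z": -0.6,"ax": 0,"ay": 0,"az": 0},{"x": 0,"y": 0,"z": -0.8,"ax": 0,"ay": 0,"az": 0},{"x": 0,"y": 0,"z": -1.0,"ax": 0,"ay": 0,"az": 0}]'

```text
time: 14.72
tool_pos: [0.5278, -0.1629, 0.1668]
tool_rot: [0.707, 0.018, 0.707, -0.019]
contact_force: [3.3, -3.1, 0.9]
gripper_width: -0.0
```

Emit:
drive_tool --series '[{"x": 0,"y": 0,"z": -0.15,"ax": 0,"ay": 0,"az": 0},{"x": 0,"y": 0,"z": -0.3,"ax": 0,"ay": 0,"az": 0},{"x": 0,"y": 0,"z": -0.45,"ax": 0,"ay": 0,"az": 0},{"x": 0,"y": 0,"z": -0.6,"ax": 0,"ay": 0,"az": 0},{"x": 0,"y": 0,"z": -0.7,"ax": 0,"ay": 0,"az": 0}]'

```text
time: 15.13
tool_pos: [0.5104, -0.1618, 0.1667]
tool_rot: [0.707, 0.019, 0.707, -0.018]
contact_force: [3.8, -2.1, 1.2]
gripper_width: -0.002
```

```bash
python3 - <<'E'
from h import *
from plant import sensors,cams
f=cams.grab_frame("side");a=f["img"][80:230,210:400];cv2.imwrite("pics/d14.png",cv2.resize(a,None,fx=4,fy=4,interpolation=cv2.INTER_CUBIC))
f=cams.grab_frame("scene");a=f["img"][130:270,130:310];cv2.imwrite("pics/s14.png",cv2.resize(a,None,fx=4,fy=4,interpolation=cv2.INTER_CUBIC))
s=sensors.state();print(s["time"],s["tool_pos"],s["contact_force"],s["gripper_width"])
E
```

```text
15.2333 [ 0.51005652 -0.16148171  0.16639029] [ 2.36331868 -0.70540249  0.48082802] 0.0014777610608344624
```

View pics/d14.png

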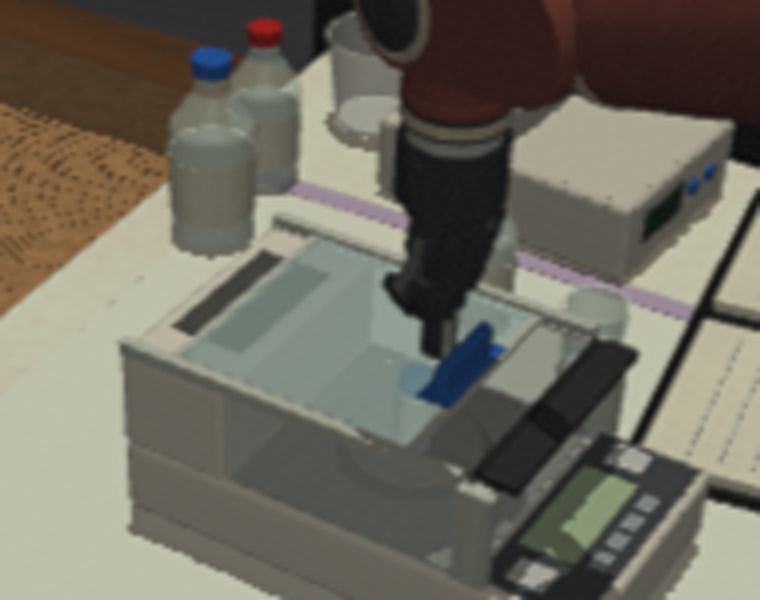

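View pics/s14.png

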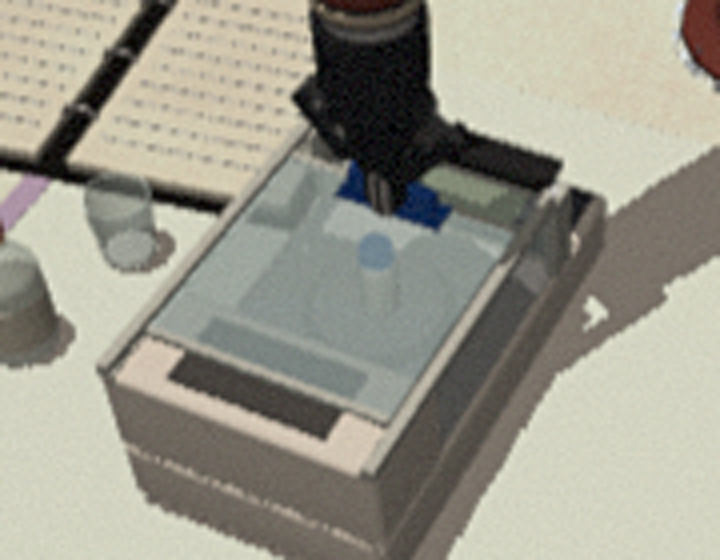

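Emit:
drive_tool --series '[{"x": 0,"y": 0,"z": -0.12,"ax": 0,"ay": 0,"az": 0},{"x": 0,"y": 0,"z": -0.24,"ax": 0,"ay": 0,"az": 0},{"x": 0,"y": 0,"z": -0.36,"ax": 0,"ay": 0,"az": 0},{"x": 0,"y": 0,"z": -0.48,"ax": 0,"ay": 0,"az": 0},{"x": 0,"y": 0,"z": -0.55,"ax": 0,"ay": 0,"az": 0}]'

```text
time: 15.65
tool_pos: [0.4965, -0.161, 0.1664]
tool_rot: [0.707, 0.019, 0.707, -0.018]
contact_force: [3.5, -0.5, 1.1]
gripper_width: -0.003
```

Emit:
drive_tool --series '[{"x": 0,"y": 0,"z": -0.04,"ax": 0,"ay": 0,"az": 0},{"x": 0,"y": 0,"z": -0.08,"ax": 0,"ay": 0,"az": 0},{"x": 0,"y": 0,"z": -0.12,"ax": 0,"ay": 0,"az": 0},{"x": 0,"y": 0,"z": -0.16,"ax": 0,"ay": 0,"az": 0},{"x": 0,"y": 0,"z": -0.2,"ax": 0,"ay": 0,"az": 0}]'

```text
time: 16.07
tool_pos: [0.4918, -0.1608, 0.1664]
tool_rot: [0.707, 0.019, 0.707, -0.018]
contact_force: [3.7, -0.5, -0.3]
gripper_width: 0.003
```

```bash
python3 - <<'E'
from h import *
from plant import sensors,cams
f=cams.grab_frame("side");a=f["img"][130:220,290:400];cv2.imwrite("pics/d15.png",cv2.resize(a,None,fx=6,fy=6,interpolation=cv2.INTER_CUBIC))
s=sensors.state();print(s["time"],s["tool_pos"],s["contact_force"],s["gripper_width"])
E
```

```text
16.1167 [ 0.49168475 -0.16082983  0.16637689] [ 2.94214626 -0.34238503  0.62879714] -0.00033219170119841126
```

View pics/d15.png

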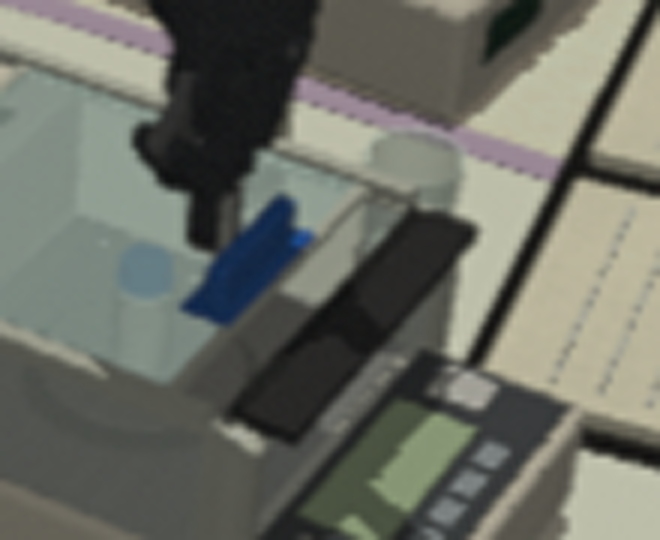

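A gap of roughly 20 mm still shows, so I'll carry on slowly.

Emit:
drive_tool --series '[{"x": 0,"y": 0,"z": -0.06,"ax": 0,"ay": 0,"az": 0},{"x": 0,"y": 0,"z": -0.12,"ax": 0,"ay": 0,"az": 0},{"x": 0,"y": 0,"z": -0.18,"ax": 0,"ay": 0,"az": 0},{"x": 0,"y": 0,"z": -0.22,"ax": 0,"ay": 0,"az": 0},{"x": 0,"y": 0,"z": -0.25,"ax": 0,"ay": 0,"az": 0}]'

```text
time: 16.53
tool_pos: [0.4855, -0.1606, 0.1664]
tool_rot: [0.707, 0.019, 0.707, -0.019]
contact_force: [3.0, -0.5, -1.7]
gripper_width: 0.003
```

Emit:
drive_tool --series '[{"x": 0,"y": 0,"z": -0.03,"ax": 0,"ay": 0,"az": 0},{"x": 0,"y": 0,"z": -0.06,"ax": 0,"ay": 0,"az": 0},{"x": 0,"y": 0,"z": -0.09,"ax": 0,"ay": 0,"az": 0},{"x": 0,"y": 0,"z": -0.12,"ax": 0,"ay": 0,"az": 0},{"x": 0,"y": 0,"z": -0.15,"ax": 0,"ay": 0,"az": 0}]'

```text
time: 16.95
tool_pos: [0.4818, -0.1604, 0.1664]
tool_rot: [0.707, 0.019, 0.707, -0.018]
contact_force: [2.9, -0.5, -1.6]
gripper_width: 0.002
```

```bash
python3 - <<'E'
from h import *
from plant import sensors,cams
f=cams.grab_frame("side");a=f["img"][130:220,290:400];cv2.imwrite("pics/d16.png",cv2.resize(a,None,fx=6,fy=6,interpolation=cv2.INTER_CUBIC))
s=sensors.state();print(s["time"],s["tool_pos"],s["contact_force"],s["gripper_width"])
E
```

```text
17.0 [ 0.481732   -0.16043925  0.16640246] [ 3.034725   -0.59714613 -1.1595463 ] -0.0018432174865932983
```

View pics/d16.png

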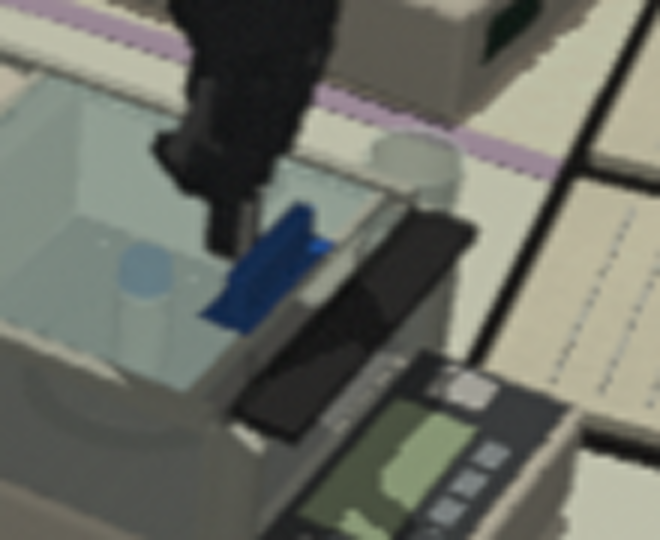

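Emit:
drive_tool --series '[{"x": 0,"y": 0,"z": -0.04,"ax": 0,"ay": 0,"az": 0},{"x": 0,"y": 0,"z": -0.08,"ax": 0,"ay": 0,"az": 0},{"x": 0,"y": 0,"z": -0.12,"ax": 0,"ay": 0,"az": 0},{"x": 0,"y": 0,"z": -0.16,"ax": 0,"ay": 0,"az": 0}]'

```text
time: 17.33
tool_pos: [0.4778, -0.1603, 0.1664]
tool_rot: [0.707, 0.019, 0.707, -0.019]
contact_force: [2.7, -0.8, -2.3]
gripper_width: -0.004
```

Emit:
drive_tool --series '[{"x": 0,"y": 0,"z": -0.03,"ax": 0,"ay": 0,"az": 0},{"x": 0,"y": 0,"z": -0.06,"ax": 0,"ay": 0,"az": 0},{"x": 0,"y": 0,"z": -0.09,"ax": 0,"ay": 0,"az": 0}]'

```text
time: 17.58
tool_pos: [0.4756, -0.1601, 0.1664]
tool_rot: [0.707, 0.018, 0.707, -0.019]
contact_force: [3.2, -0.9, -3.0]
gripper_width: -0.002
```

Emit:
drive_tool --series '[{"x": 0,"y": 0,"z": -0.03,"ax": 0,"ay": 0,"az": 0},{"x": 0,"y": 0,"z": -0.06,"ax": 0,"ay": 0,"az": 0},{"x": 0,"y": 0,"z": -0.09,"ax": 0,"ay": 0,"az": 0}]'

```text
time: 17.83
tool_pos: [0.4734, -0.16, 0.1665]
tool_rot: [0.707, 0.018, 0.707, -0.019]
contact_force: [3.8, -1.6, -2.1]
gripper_width: -0.0
```

Emit:
drive_tool --series '[{"x": 0,"y": 0,"z": -0.03,"ax": 0,"ay": 0,"az": 0},{"x": 0,"y": 0,"z": -0.06,"ax": 0,"ay": 0,"az": 0},{"x": 0,"y": 0,"z": -0.08,"ax": 0,"ay": 0,"az": 0}]'

```text
time: 18.08
tool_pos: [0.4714, -0.1599, 0.1666]
tool_rot: [0.707, 0.018, 0.707, -0.019]
contact_force: [3.5, -1.7, -2.2]
gripper_width: 0.004
```

Emit:
drive_tool --series '[{"x": 0,"y": 0,"z": -0.03,"ax": 0,"ay": 0,"az": 0},{"x": 0,"y": 0,"z": -0.06,"ax": 0,"ay": 0,"az": 0},{"x": 0,"y": 0,"z": -0.08,"ax": 0,"ay": 0,"az": 0}]'

```text
time: 18.33
tool_pos: [0.4694, -0.1598, 0.1666]
tool_rot: [0.707, 0.018, 0.707, -0.019]
contact_force: [3.4, -2.2, -1.8]
gripper_width: -0.001
```

```bash
python3 - <<'E'
from h import *
from plant import sensors,cams
f=cams.grab_frame("side");a=f["img"][130:220,290:400];cv2.imwrite("pics/d17.png",cv2.resize(a,None,fx=6,fy=6,interpolation=cv2.INTER_CUBIC))
s=sensors.state();print(s["time"],s["tool_pos"],s["contact_force"],s["gripper_width"])
E
```

```text
18.3833 [ 0.46937325 -0.15977349  0.1665631 ] [ 2.83012905 -1.33365675 -2.38818986] -0.002443501403941355
```

View pics/d17.png

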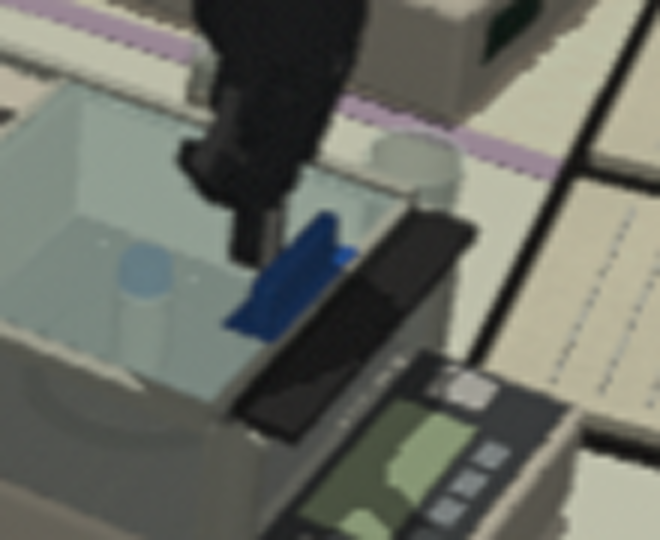

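The gap is now only a few millimetres. Stepping 1 mm per call and watching the force.

Emit:
drive_tool --series '[{"x": 0,"y": 0,"z": -0.02,"ax": 0,"ay": 0,"az": 0},{"x": 0,"y": 0,"z": -0.04,"ax": 0,"ay": 0,"az": 0},{"x": 0,"y": 0,"z": -0.06,"ax": 0,"ay": 0,"az": 0}]'

```text
time: 18.63
tool_pos: [0.468, -0.1597, 0.1666]
tool_rot: [0.707, 0.018, 0.707, -0.019]
contact_force: [3.8, -2.1, -1.5]
gripper_width: -0.002
```

Emit:
drive_tool --series '[{"x": 0,"y": 0,"z": -0.02,"ax": 0,"ay": 0,"az": 0},{"x": 0,"y": 0,"z": -0.04,"ax": 0,"ay": 0,"az": 0},{"x": 0,"y": 0,"z": -0.06,"ax": 0,"ay": 0,"az": 0}]'

```text
time: 18.88
tool_pos: [0.4666, -0.1597, 0.1666]
tool_rot: [0.707, 0.019, 0.707, -0.019]
contact_force: [4.9, -1.9, -2.4]
gripper_width: -0.003
```

Emit:
drive_tool --series '[{"x": 0,"y": 0,"z": -0.02,"ax": 0,"ay": 0,"az": 0},{"x": 0,"y": 0,"z": -0.04,"ax": 0,"ay": 0,"az": 0}]'

```text
time: 19.05
tool_pos: [0.4657, -0.1596, 0.1666]
tool_rot: [0.707, 0.018, 0.707, -0.019]
contact_force: [4.5, -1.1, -3.9]
gripper_width: -0.001
```

Emit:
drive_tool --series '[{"x": 0,"y": 0,"z": -0.02,"ax": 0,"ay": 0,"az": 0},{"x": 0,"y": 0,"z": -0.04,"ax": 0,"ay": 0,"az": 0}]'

```text
time: 19.22
tool_pos: [0.4648, -0.1596, 0.1666]
tool_rot: [0.707, 0.018, 0.707, -0.019]
contact_force: [5.0, -0.9, -2.8]
gripper_width: -0.001
```

The strip has been met at about x = 0.467. Continuing in 0.5 mm steps.

Emit:
drive_tool --series '[{"x": 0,"y": 0,"z": -0.02,"ax": 0,"ay": 0,"az": 0},{"x": 0,"y": 0,"z": -0.02,"ax": 0,"ay": 0,"az": 0}]'

```text
time: 19.38
tool_pos: [0.4643, -0.1596, 0.1666]
tool_rot: [0.707, 0.018, 0.707, -0.019]
contact_force: [4.7, -1.5, -2.6]
gripper_width: -0.001
```

Emit:
drive_tool --series '[{"x": 0,"y": 0,"z": -0.02,"ax": 0,"ay": 0,"az": 0},{"x": 0,"y": 0,"z": -0.02,"ax": 0,"ay": 0,"az": 0}]'

```text
time: 19.55
tool_pos: [0.4638, -0.1595, 0.1666]
tool_rot: [0.707, 0.018, 0.706, -0.019]
contact_force: [5.0, -2.0, -2.7]
gripper_width: -0.002
```

Emit:
drive_tool --series '[{"x": 0,"y": 0,"z": -0.02,"ax": 0,"ay": 0,"az": 0},{"x": 0,"y": 0,"z": -0.02,"ax": 0,"ay": 0,"az": 0}]'

```text
time: 19.72
tool_pos: [0.4634, -0.1595, 0.1666]
tool_rot: [0.707, 0.018, 0.706, -0.019]
contact_force: [5.8, -2.2, -3.4]
gripper_width: -0.0
```

Emit:
drive_tool --series '[{"x": 0,"y": 0,"z": -0.02,"ax": 0,"ay": 0,"az": 0},{"x": 0,"y": 0,"z": -0.02,"ax": 0,"ay": 0,"az": 0}]'

```text
time: 19.88
tool_pos: [0.4633, -0.1595, 0.1667]
tool_rot: [0.708, 0.018, 0.706, -0.019]
contact_force: [7.5, -2.6, -4.4]
gripper_width: 0.001
```

Emit:
drive_tool --series '[{"x": 0,"y": 0,"z": -0.01,"ax": 0,"ay": 0,"az": 0},{"x": 0,"y": 0,"z": -0.01,"ax": 0,"ay": 0,"az": 0},{"x": 0,"y": 0,"z": -0.01,"ax": 0,"ay": 0,"az": 0}]'

```text
time: 20.13
tool_pos: [0.4633, -0.1595, 0.1667]
tool_rot: [0.708, 0.018, 0.706, -0.019]
contact_force: [8.1, -1.9, -4.8]
gripper_width: 0.002
```

The firm stop is reached: x no longer moves and the force is 8.1 N, so about 4.6 N is on the frame. Backing straight off, then up.

Emit:
drive_tool --series '[{"x": 0,"y": 0,"z": 0.04,"ax": 0,"ay": 0,"az": 0},{"x": 0,"y": 0,"z": 0.1,"ax": 0,"ay": 0,"az": 0},{"x": 0,"y": 0,"z": 0.3,"ax": 0,"ay": 0,"az": 0},{"x": 0,"y": 0,"z": 0.6,"ax": 0,"ay": 0,"az": 0},{"x": 0,"y": 0,"z": 0.9,"ax": 0,"ay": 0,"az": 0}]'

```text
time: 20.55
tool_pos: [0.4851, -0.1605, 0.1666]
tool_rot: [0.707, 0.019, 0.707, -0.018]
contact_force: [-1.1, 0.8, 0.7]
gripper_width: 0.001
```

Emit:
drive_tool --series '[{"x": -0.4,"y": 0,"z": 0.4,"ax": 0,"ay": 0,"az": 0},{"x": -1.2,"y": 0,"z": 0.8,"ax": 0,"ay": 0,"az": 0},{"x": -2.4,"y": 0,"z": 1.2,"ax": 0,"ay": 0,"az": 0},{"x": -3.6,"y": 0,"z": 1.6,"ax": 0,"ay": 0,"az": 0},{"x": -4.4,"y": 0,"z": 2.0,"ax": 0,"ay": 0,"az": 0}]'

```text
time: 20.97
tool_pos: [0.5363, -0.1634, 0.2797]
tool_rot: [0.708, 0.018, 0.706, -0.019]
contact_force: [0.6, -1.1, 1.3]
gripper_width: 0.002
```

```bash
python3 - <<'E'
from h import *
from plant import sensors,cams
f=cams.grab_frame("wrist");cv2.imwrite("pics/w18.png",f["img"])
f=cams.grab_frame("side");a=f["img"][100:250,210:400];cv2.imwrite("pics/d18.png",cv2.resize(a,None,fx=4,fy=4,interpolation=cv2.INTER_CUBIC));print(blue(f["img"])[2])
f=cams.grab_frame("scene");cv2.imwrite("pics/s18.png",f["img"])
s=sensors.state();print(s["time"],s["tool_pos"],s["contact_force"],s["gripper_width"])
E
```

```text
[(1, [258, 92, 9, 8, 63], [262.3, 95.37]), (4, [330, 167, 20, 20, 179], [340.34, 177.09]), (5, [91, 344, 67, 43, 726], [129.02, 366.3]), (6, [27, 376, 19, 18, 129], [36.49, 384.23])]
21.1167 [ 0.53644309 -0.16354128  0.27897288] [ 0.82170177 -1.08212707 -0.1806784 ] 0.0023916726616593576
```

View pics/d18.png

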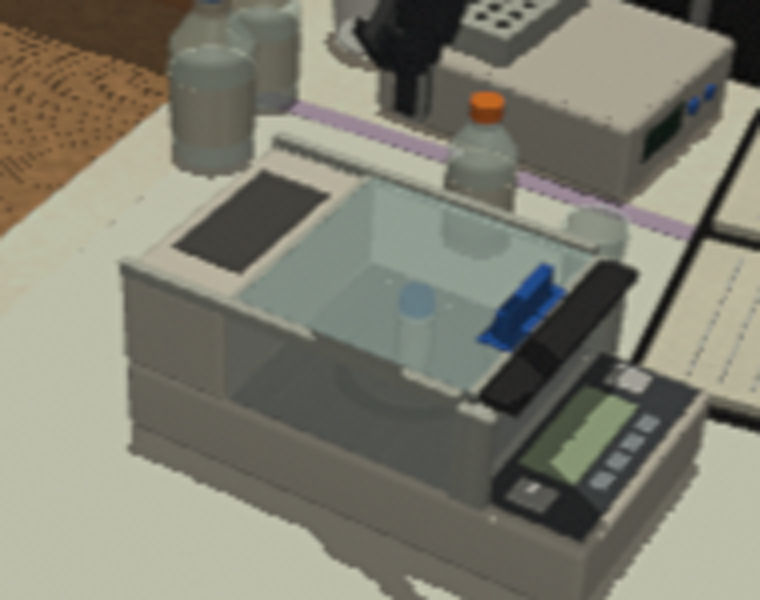

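View pics/w18.png

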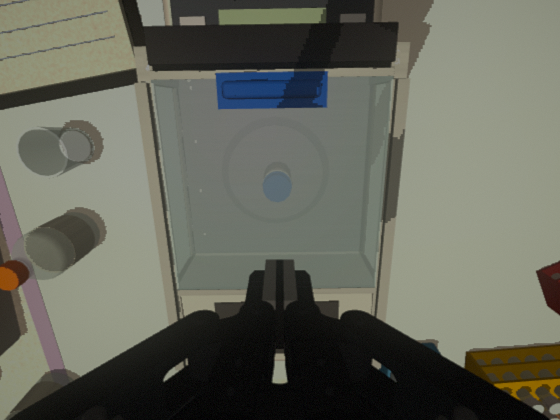

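View pics/s18.png

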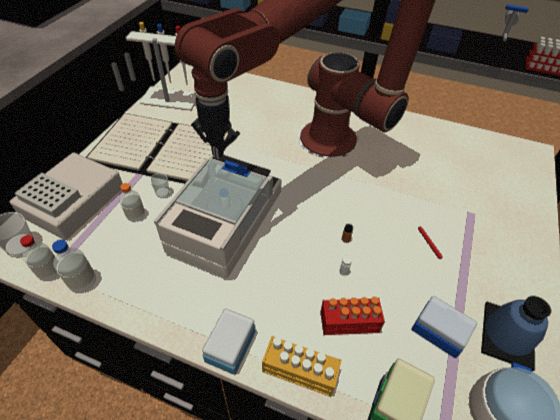

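Emit:
drive_tool --series '[{"x": 0,"y": 0,"z": 0,"ax": 0,"ay": 0,"az": 0},{"x": 0,"y": 0,"z": 0,"ax": 0,"ay": 0,"az": 0},{"x": 0,"y": 0,"z": 0,"ax": 0,"ay": 0,"az": 0},{"x": 0,"y": 0,"z": 0,"ax": 0,"ay": 0,"az": 0},{"x": 0,"y": 0,"z": 0,"ax": 0,"ay": 0,"az": 0}]'

```text
time: 21.53
tool_pos: [0.5342, -0.163, 0.2756]
tool_rot: [0.706, 0.019, 0.707, -0.018]
contact_force: [0.5, 0.9, 0.1]
gripper_width: -0.001
```

```bash
python3 - <<'E'
from h import *
from plant import sensors,cams,workorder
f=cams.grab_frame("side");print([b for b in blue(f["img"])[2] if 300<b[2][0]<400])
g=cams.grab_frame("scene");b=[b for b in blue(g["img"])[2] if 200<b[2][0]<280];print(b)
print("handle now",tri(g,b[0][2],f,[b for b in blue(f["img"])[2] if 300<b[2][0]<400][0][2]))
print(sensors.state()["contact_force"],sensors.state()["time"])
workorder.job_done()
E
```

```text
[(4, [330, 167, 20, 20, 178], [340.33, 177.13])]
[(3, [222, 160, 28, 17, 229], [235.45, 167.88])]
handle now (array([ 0.44581251, -0.16461517,  0.16171423]), np.float64(0.0008985926067700764))
[ 1.5803084  -0.11127164 -0.35123037] 21.6333
the job is handed in; nothing more can be done
```

The blue-capped vial is standing upright in the middle of the pan and the glass door is shut against the strip. I handed the job in at 21.6 s.

- **Vial:** my first grip was slightly high, so I opened and gripped lower, which shifted the vial about 5 mm on the bench. I set it down with about 2 N of contact. After release its cap was at (0.528, -0.1645), about 1 mm from the pan centre I measured at (0.5275, -0.1655).
- **Door:** I pushed it by the handle with the fingers shut. The drag was about 3.5 N and the strip was met at tool x of about 0.467 m. The door stopped firmly at x = 0.463 m with 8.1 N on the tool, so about 4.6 N was on the frame, under the 10 N limit.
- **Last checks:** after backing off, the handle kept the same position in the side view about half a second apart, so the door had not crept back. The tool was clear of everything. The other objects looked unmoved in the last scene picture.
- **Not confirmed:** I have no picture of the door at the moment it stopped. That the strip is flat rests on the force and position readings, and I did not touch the door again to check.
- **Disagreement:** the door travel measured from the cameras (169 mm) is a few millimetres more than the nominal opening of at most 165 mm. That fits a strip holder set a few millimetres forward of zero, plus camera error.

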